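# Unclamp rebuilt valves and block them in the transit tray

### The arm

A 6-joint arm with a two-finger parallel gripper is mounted at the origin on the work surface. World frame = base frame: x ahead of the robot, y to its left, z up, the work surface at z = 0. Lengths are in m, angles in rad, forces in N, time in s.
With the tool pointing down it reaches from about 0.3 to 0.875 m from the base axis. Payload 6.4 kg.
Tool frame: the origin (TCP) lies at the very end of the fingers, on their centre line; the grasp point (between the pads) lies bot.grip_point_offset behind it (bot.grip_point_offset is the distance from the TCP to the grasp point, in m); z points along the fingers, y is the line along which they close (so a half turn about z gives the same grasp; the last joint's range is limited). The gripper opens to 85 mm and grips with 20 to 120 N. Pads are 22 mm wide; open, the fingers measure 114 mm over their backs; the gripper's body (76 mm by 85 mm) begins 54 mm behind the grasp point. The pads swing forward as they close: fully open they stand 13 mm farther back than shut.
Start: joints at [-1.422, 0.181, 1.607, -0, 1.354, -0.206], TCP at [0.2, -0.539, 0.199] pointing down, gripper open.
Joint ranges: [-2.99, 2.99], [-0.89, 2.07], [0.3, 2.58], [-1.14, 4.28], [0, 2.63], [-3.12, 3.12]. Speed limits (rad/s): [2.57, 2.57, 3.01, 3.14, 3.14, 3.14].

### API

Orientations are given as [roll, pitch, yaw] about the fixed x, y, z axes, in that order (R = Rz(yaw) Ry(pitch) Rx(roll)).
In Python, from workcell import bot, capture, get_calibration gives the robot as it stands. The module is installed in compiled form; this text tells all that it offers.
- The arm moves only by the tool carry_out, never from a script. Its argument "moves" is text: rows parted by semicolons, each of 4 numbers parted by spaces: the shift along the tool's x, y, z each as a share of 250 mm, from -1 to 1, then the turn about the tool's z as a share of 90 degrees, from -1 to 1. In form: tx ty tz turn; .... A call has 1 to 20 rows; each row shifts and turns the commanded pose from where the row before left it, along the tool's axes as they then stand; what a row does not reach is not made up. A row lasts 1/8 s, in which the tool goes at most 62.5 mm and 10.7 degrees, less where a joint would pass 70% of its speed; a pose out of reach is approached as far as the arm can. A call with a number of a shift or a turn outside -1 to 1 is refused whole. A call with a gripper value outside its range is refused whole. "claw" is the opening, from 0 (shut) to 1 (fully open), set as the call begins (left out, the last holds). The fingers move at their own pace and stop on an object; the grip force is fixed at half the most. Time passes only in rows, so rows that do not move let the fingers close. It gives the time, the measured TCP pose, the force, the opening and the grip force at its end, in the units of the state.
- bot.get_state(): the state, without advancing time (a new reading comes with each control period).
- capture(name): name is "scene" or "top"; returns the picture (420x560x3 uint8, red, green, blue); there is no depth.
- get_calibration(name): a dict with "mtx" (3x3 intrinsics, pixels), "dist_coeffs" ([k1, k2, p1, p2, k3] as OpenCV has them; the pictures are not rectified), "T" (4x4, takes a point from camera to world coordinates). Camera axes: x right, y down, z forward; pixel columns grow to the right and rows downward; lengths in m; the calibration is good to about 2 mm. A picture is of the moment at which its call begins. get_calibration takes no time and is no camera call.
- bot.job_done(): hands the job in; it is judged then, once.
The state is a dict: "time": time; "joints": joint angles; "dq": joint speeds; "joint_efforts": joint torques, N m; "tcp_pos": TCP position; "ee_rot": TCP orientation; "contact_force": force on the tool from outside, world axes, zero at the start; "moment": the same for the moment, N m; "grip_width": opening from 0.0 (shut) to 1.0 (fully open); "grip_force": force on a finger pad.
Only numpy, scipy, OpenCV 4.12 (cv2) and the standard library are available. Lean on these libraries where they do the work, as an engineer would, in place of code of your own. Each camera call takes 0.05 s, during which the arm holds its last target. There are 200 camera calls.

### The job

Swing the clamp lever with the red knob open past upright, and take all the valves out of the clamp block and lay each lengthwise in its own bay of the foam transit tray, down on the bay floor. Fill the gap left in each valve's bay with the pine block that fits it (a long block beside a short valve, the short block beside the long valve), lying flat lengthwise so that nothing can shift. Leave the clamp lever swung fully shut again, and do not knock over the red bottle or the spray can.

Things in the scene. Friction and masses are not known exactly. Their poses are not given: they have to be found in the camera images.
- clamp_block: Blue and aluminium clamp block fixed to the bench, 142 (x) x 212 (y) mm, origin at the centre of its underside; three troughs side by side along its y, each 118 mm long (x), 48 wide, floor 10 mm and wall tops 26 mm above the bench. Each holds one valve along x, or none. Its front (-x) faces roughly the robot; a hinge tower 70 mm high stands at the back (x 71 to 102, y -30 to 30 mm).
- trough0 (a point): Centre of the floor of the trough at y = -70 mm on the clamp block (10 mm above the bench). Walls between troughs are 22 mm thick.
- trough1 (a point): Centre of the floor of the middle trough, as trough0.
- trough2 (a point): Centre of the floor of the trough at y = +70 mm, as trough0.
- lever_hinge (a point): The clamp lever's hinge point: x = +85, y = 0, z = 58 mm in the clamp block's frame; same axes as the block. The hinge axis is the block's y.
- lever_knob (a point): Centre of the red knob (a cylinder along y, 32 mm diameter, 34 mm long) on the end of the steel clamp lever, 170 mm from the hinge. The arm is 12 mm wide and 10 thick; its cross bar (190 mm along y, 22 x 12 mm, 85 mm from the hinge) lies 2 mm over the valves when shut. Pinched from above across y, the knob pivots between the fingers.
- clamp_lever (a joint): Clamp lever angle, rad: 0 shut (level, knob towards the robot, 58 mm above the bench), 1.57 upright, 1.8 fully open (stop, leaning back). Knob in the hinge's frame: x = -0.170 cos(q), z = 0.170 sin(q) m. The hinge is stiff (0.3 N m friction, 1 to 4 N at the knob) and stays where it is left.
- transit_tray: Black foam transit tray with yellow bay floors, fixed to the bench, 208 (x) x 212 (y) x 22 mm, origin at the centre of its underside. Three open bays side by side along y, each 182 mm long (x) and 48 mm wide (y), floor 6 mm and wall tops 22 mm above the bench; walls 22 mm thick between bays, 12 to 13 mm outside.
- bay0 (a point): Centre of the floor of bay 0 of the tray (y = -70 mm, 6 mm above the bench); x along the bay's length, z up.
- bay1 (a point): Centre of the floor of bay 1 of the tray (y = 0 mm, 6 mm above the bench); x along the bay's length, z up.
- bay2 (a point): Centre of the floor of bay 2 of the tray (y = 70 mm, 6 mm above the bench); x along the bay's length, z up.
- valve_long: Long hydraulic valve: aluminium with a black coil end (+x), 110 mm long, 40 x 40 mm square section; origin at its geometric centre (20 mm above what it lies on), x along its length. About 0.4 kg. Always there.
- valve_short1: Short hydraulic valve: aluminium with a green coil end (+x), 80 mm long, 40 x 40 mm square section; origin at its geometric centre (20 mm above what it lies on), x along its length. About 0.3 kg. May be absent.
- valve_short2: Short hydraulic valve: aluminium with a green coil end (+x), 80 mm long, 40 x 40 mm square section; origin at its geometric centre (20 mm above what it lies on), x along its length. About 0.3 kg. May be absent.
- block_long1: Long pine packing block, 90 mm long, 40 x 40 mm square section; origin at its geometric centre (20 mm above what it lies on), x along its length. About 0.08 kg. It fits the rest of a bay with a short valve in it (12 mm to spare).
- block_long2: Long pine packing block, 90 mm long, 40 x 40 mm square section; origin at its geometric centre (20 mm above what it lies on), x along its length. About 0.08 kg. It fits the rest of a bay with a short valve in it (12 mm to spare).
- block_short: Short pine packing block, 60 mm long, 40 x 40 mm square section; origin at its geometric centre (20 mm above what it lies on), x along its length. About 0.08 kg. It fits the rest of a bay with the long valve in it (12 mm to spare).
- red_bottle: Red drinking bottle, 80 mm diameter, 200 mm tall, standing on the bench to the right; origin at the centre of its underside, z up along it. Not to be knocked over.
- spray_can: Blue and white spray can, 60 mm diameter, 180 mm tall, standing on the bench to the left; origin at the centre of its underside, z up along it. Not to be knocked over.
Not all that is in view belongs to the job. What is shaped like the valve_long but blue or turquoise is not meant.

How it is judged:
On the way, in this order (a step that is already met when the one before it is completed fails the run):
1. the clamp lever is swung open past upright (value of joint clamp_lever above 1.5 rad), for 0.2 s.
2. every valve lies in a bay of the tray with the fitting pine block filling the gap (((x of valve_long in the frame of bay0 between -0.039 and 0.039 m and y of valve_long in the frame of bay0 between -0.009 and 0.009 m and z of valve_long in the frame of bay0 below 0.025 m and angle between the x axis of valve_long and the x axis of bay0, either way round below 0.2 rad and (x of block_short in the frame of bay0 between -0.064 and 0.064 m and y of block_short in the frame of bay0 between -0.009 and 0.009 m and z of block_short in the frame of bay0 below 0.025 m and angle between the x axis of block_short and the x axis of bay0, either way round below 0.2 rad)) or (x of valve_long in the frame of bay1 between -0.039 and 0.039 m and y of valve_long in the frame of bay1 between -0.009 and 0.009 m and z of valve_long in the frame of bay1 below 0.025 m and angle between the x axis of valve_long and the x axis of bay1, either way round below 0.2 rad and (x of block_short in the frame of bay1 between -0.064 and 0.064 m and y of block_short in the frame of bay1 between -0.009 and 0.009 m and z of block_short in the frame of bay1 below 0.025 m and angle between the x axis of block_short and the x axis of bay1, either way round below 0.2 rad)) or (x of valve_long in the frame of bay2 between -0.039 and 0.039 m and y of valve_long in the frame of bay2 between -0.009 and 0.009 m and z of valve_long in the frame of bay2 below 0.025 m and angle between the x axis of valve_long and the x axis of bay2, either way round below 0.2 rad and (x of block_short in the frame of bay2 between -0.064 and 0.064 m and y of block_short in the frame of bay2 between -0.009 and 0.009 m and z of block_short in the frame of bay2 below 0.025 m and angle between the x axis of block_short and the x axis of bay2, either way round below 0.2 rad))) and ((x of valve_short1 in the frame of bay0 between -0.054 and 0.054 m and y of valve_short1 in the frame of bay0 between -0.009 and 0.009 m and z of valve_short1 in the frame of bay0 below 0.025 m and angle between the x axis of valve_short1 and the x axis of bay0, either way round below 0.2 rad and ((x of block_long1 in the frame of bay0 between -0.049 and 0.049 m and y of block_long1 in the frame of bay0 between -0.009 and 0.009 m and z of block_long1 in the frame of bay0 below 0.025 m and angle between the x axis of block_long1 and the x axis of bay0, either way round below 0.2 rad) or (x of block_long2 in the frame of bay0 between -0.049 and 0.049 m and y of block_long2 in the frame of bay0 between -0.009 and 0.009 m and z of block_long2 in the frame of bay0 below 0.025 m and angle between the x axis of block_long2 and the x axis of bay0, either way round below 0.2 rad))) or (x of valve_short1 in the frame of bay1 between -0.054 and 0.054 m and y of valve_short1 in the frame of bay1 between -0.009 and 0.009 m and z of valve_short1 in the frame of bay1 below 0.025 m and angle between the x axis of valve_short1 and the x axis of bay1, either way round below 0.2 rad and ((x of block_long1 in the frame of bay1 between -0.049 and 0.049 m and y of block_long1 in the frame of bay1 between -0.009 and 0.009 m and z of block_long1 in the frame of bay1 below 0.025 m and angle between the x axis of block_long1 and the x axis of bay1, either way round below 0.2 rad) or (x of block_long2 in the frame of bay1 between -0.049 and 0.049 m and y of block_long2 in the frame of bay1 between -0.009 and 0.009 m and z of block_long2 in the frame of bay1 below 0.025 m and angle between the x axis of block_long2 and the x axis of bay1, either way round below 0.2 rad))) or (x of valve_short1 in the frame of bay2 between -0.054 and 0.054 m and y of valve_short1 in the frame of bay2 between -0.009 and 0.009 m and z of valve_short1 in the frame of bay2 below 0.025 m and angle between the x axis of valve_short1 and the x axis of bay2, either way round below 0.2 rad and ((x of block_long1 in the frame of bay2 between -0.049 and 0.049 m and y of block_long1 in the frame of bay2 between -0.009 and 0.009 m and z of block_long1 in the frame of bay2 below 0.025 m and angle between the x axis of block_long1 and the x axis of bay2, either way round below 0.2 rad) or (x of block_long2 in the frame of bay2 between -0.049 and 0.049 m and y of block_long2 in the frame of bay2 between -0.009 and 0.009 m and z of block_long2 in the frame of bay2 below 0.025 m and angle between the x axis of block_long2 and the x axis of bay2, either way round below 0.2 rad)))) and ((x of valve_short2 in the frame of bay0 between -0.054 and 0.054 m and y of valve_short2 in the frame of bay0 between -0.009 and 0.009 m and z of valve_short2 in the frame of bay0 below 0.025 m and angle between the x axis of valve_short2 and the x axis of bay0, either way round below 0.2 rad and ((x of block_long1 in the frame of bay0 between -0.049 and 0.049 m and y of block_long1 in the frame of bay0 between -0.009 and 0.009 m and z of block_long1 in the frame of bay0 below 0.025 m and angle between the x axis of block_long1 and the x axis of bay0, either way round below 0.2 rad) or (x of block_long2 in the frame of bay0 between -0.049 and 0.049 m and y of block_long2 in the frame of bay0 between -0.009 and 0.009 m and z of block_long2 in the frame of bay0 below 0.025 m and angle between the x axis of block_long2 and the x axis of bay0, either way round below 0.2 rad))) or (x of valve_short2 in the frame of bay1 between -0.054 and 0.054 m and y of valve_short2 in the frame of bay1 between -0.009 and 0.009 m and z of valve_short2 in the frame of bay1 below 0.025 m and angle between the x axis of valve_short2 and the x axis of bay1, either way round below 0.2 rad and ((x of block_long1 in the frame of bay1 between -0.049 and 0.049 m and y of block_long1 in the frame of bay1 between -0.009 and 0.009 m and z of block_long1 in the frame of bay1 below 0.025 m and angle between the x axis of block_long1 and the x axis of bay1, either way round below 0.2 rad) or (x of block_long2 in the frame of bay1 between -0.049 and 0.049 m and y of block_long2 in the frame of bay1 between -0.009 and 0.009 m and z of block_long2 in the frame of bay1 below 0.025 m and angle between the x axis of block_long2 and the x axis of bay1, either way round below 0.2 rad))) or (x of valve_short2 in the frame of bay2 between -0.054 and 0.054 m and y of valve_short2 in the frame of bay2 between -0.009 and 0.009 m and z of valve_short2 in the frame of bay2 below 0.025 m and angle between the x axis of valve_short2 and the x axis of bay2, either way round below 0.2 rad and ((x of block_long1 in the frame of bay2 between -0.049 and 0.049 m and y of block_long1 in the frame of bay2 between -0.009 and 0.009 m and z of block_long1 in the frame of bay2 below 0.025 m and angle between the x axis of block_long1 and the x axis of bay2, either way round below 0.2 rad) or (x of block_long2 in the frame of bay2 between -0.049 and 0.049 m and y of block_long2 in the frame of bay2 between -0.009 and 0.009 m and z of block_long2 in the frame of bay2 below 0.025 m and angle between the x axis of block_long2 and the x axis of bay2, either way round below 0.2 rad))))), for 0.2 s.
At the end, for the whole second after the job is handed in: Every valve present lies lengthwise on the floor of a bay (within 5 mm in height, 0.2 rad), with a fitting block (long for a short valve, short for the long one) lying in the same way in the same bay; the clamp lever is shut to within 0.1 rad; all at rest (all of step 2 and value of joint clamp_lever below 0.1 rad and linear speed of each of valve_long, valve_short1, valve_short2, block_long1, block_long2, block_short below 0.03 m/s); the robot touches nothing.
It fails at once if the red bottle is knocked over (angle between red_bottle's own z axis and vertical above 0.6 rad).
It fails at once if the spray can is knocked over (angle between spray_can's own z axis and vertical above 0.6 rad).
Of valve_short1, valve_short2 only 1 to 2 are there at a start; the rules pass over those that are not, and their reading is None.
At some moment in a run one of block_long1, block_long2, block_short may be knocked a few centimetres aside while the robot is not near it.
Once in a run the grip may slacken for a moment while it holds something.
It also fails if it takes over 210 s, if anything falls off the work surface, if the arm or the gripper's body presses on something with over 40 N, if the wrist force passes 120 N, or if a joint passes its speed limit or range.

## Working session

There is one attempt and no reset: what is moved stays moved. The work goes in short steps, Python scripts to look and compute and a tool call to move; the robot and the scene stay as the last step left them, time stands still between calls to the robot, and variables do not carry over. Pictures are saved under pics/ and viewed, at most 14 in all, crops included, and the job is handed in when it is done.

Besides the shell and the picture viewer there is one more tool, called by a JSON object that holds its "op" and its "data". carry_out: Moves the arm, as the interface text tells. Its arguments: {"type":"object","properties":{"moves":{"type":"string"},"claw":{"type":"number"}},"required":["moves"]}

```bash
mkdir -p pics; python3 - <<'E'
from workcell import bot, capture, get_calibration
import cv2, numpy as np
for n in("scene","top"):
    im=capture(n); cv2.imwrite(f"pics/{n}0.png",im[...,::-1]); c=get_calibration(n)
    print(n,np.round(c["mtx"],1).tolist(),np.round(c["dist_coeffs"],4),np.round(c["T"],3).tolist())
print(bot.get_state(),bot.grip_point_offset)
E
```

```text
scene [[410.0, 0.0, 272.1], [0.0, 410.0, 208.3], [0.0, 0.0, 1.0]] [-0.0235  0.      0.      0.      0.    ] [[-0.782, 0.377, -0.497, 1.078], [0.623, 0.459, -0.634, 0.81], [-0.011, -0.805, -0.593, 0.823], [0.0, 0.0, 0.0, 1.0]]
top [[481.1, 0.0, 277.3], [0.0, 481.1, 207.4], [0.0, 0.0, 1.0]] [-0.1596  0.      0.      0.      0.    ] [[-0.014, -0.998, 0.057, 0.337], [-1.0, 0.014, 0.004, 0.025], [-0.004, -0.057, -0.998, 1.72], [0.0, 0.0, 0.0, 1.0]]
{'time': 0.1, 'joints': array([-1.42230902e+00,  1.81505889e-01,  1.60792923e+00,  3.96476626e-06,
        1.35378592e+00, -2.06282429e-01]), 'dq': array([-0.00071604, -0.00229407, -0.00155401, -0.00032984, -0.00012736,
       -0.00085621]), 'joint_efforts': array([-6.13023094e-04, -4.45882881e+01, -3.52238095e+01, -3.01652117e-04,
        4.24216065e-03,  4.10635562e-05]), 'tcp_pos': array([ 0.19968323, -0.5386193 ,  0.19774202]), 'ee_rot': array([-3.13999958e+00, -3.37318506e-04,  3.54768608e-01]), 'contact_force': array([-0.63324132, -0.36038966, -0.16001855]), 'moment': array([0.01553444, 0.00187478, 0.02133393]), 'grip_force': 0.0, 'grip_width': 1.0034731536252106} 0.0187
```

View pics/top0.png

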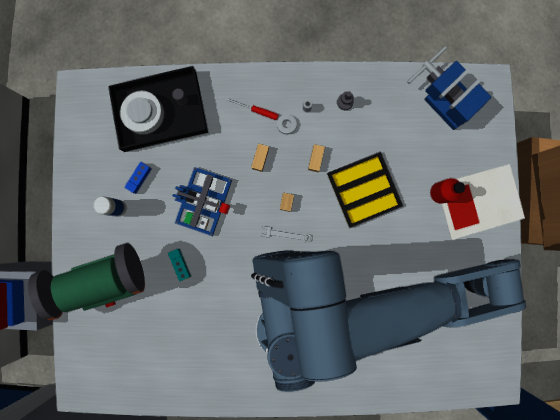

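View pics/scene0.png

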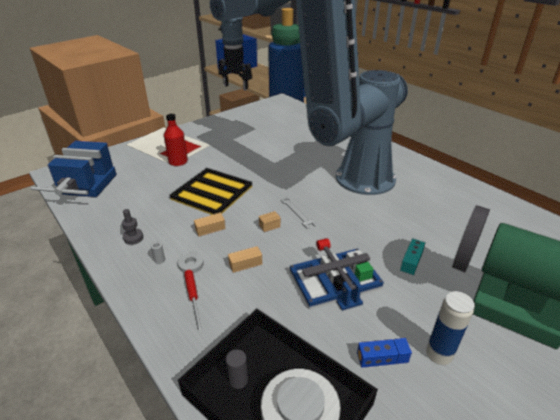

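```bash
cat > h.py <<'E'
import cv2, numpy as np
from workcell import bot, capture, get_calibration
from scipy.spatial.transform import Rotation as R
def ray(n,px):
    c=get_calibration(n); p=cv2.undistortPoints(np.array(px,float).reshape(-1,1,2),np.array(c["mtx"]),np.array(c["dist_coeffs"])).reshape(-1,2)
    T=np.array(c["T"]); return T[:3,3],np.c_[p,np.ones(len(p))]@T[:3,:3].T
def plane(n,px,z):
    o,d=ray(n,px); return (o+d*((z-o[2])/d[:,2])[:,None])[:,:2]
def proj(n,P):
    c=get_calibration(n); T=np.linalg.inv(np.array(c["T"])); P=np.array(P,float).reshape(-1,3)
    return cv2.projectPoints(P,cv2.Rodrigues(T[:3,:3])[0],T[:3,3],np.array(c["mtx"]),np.array(c["dist_coeffs"]))[0].reshape(-1,2)
def masks(im,lo,hi,amin=20):
    hsv=cv2.cvtColor(im,cv2.COLOR_RGB2HSV); m=cv2.inRange(hsv,np.array(lo),np.array(hi))
    cs=cv2.findContours(m,cv2.RETR_EXTERNAL,cv2.CHAIN_APPROX_NONE)[0]
    return sorted([c for c in cs if cv2.contourArea(c)>amin],key=cv2.contourArea,reverse=True)
def rect(c,n,z):
    """min-area rectangle of contour on plane z: centre, (long,short), yaw of long axis deg"""
    p=plane(n,c.reshape(-1,2),z).astype(np.float32)*1000
    b=cv2.boxPoints(cv2.minAreaRect(p)); e=[b[1]-b[0],b[2]-b[1]]
    e.sort(key=np.linalg.norm); l=e[1]
    return b.mean(0).round(1),np.linalg.norm(l).round(1),np.linalg.norm(e[0]).round(1),round(np.degrees(np.arctan2(l[1],l[0]))%180,1)
E
python3 - <<'E'
from h import *
t=capture("top"); s=capture("scene")
a=cv2.resize(t[155:250,160:255],(400,400),interpolation=cv2.INTER_CUBIC)
b=cv2.resize(s[225:325,275:400],(400,400*4//5),interpolation=cv2.INTER_CUBIC)
o=np.zeros((400,800,3),np.uint8);o[:,:400]=a;o[:320,400:]=b
cv2.imwrite("pics/c1.png",o[...,::-1])
print("wood z40")
for c in masks(t,(8,80,120),(20,190,255),60):
    m=c.reshape(-1,2).mean(0)
    if 200<m[0]<350 and 130<m[1]<230: print(m,rect(c,"top",.04))
print("yellow")
for c in masks(t,(22,150,100),(35,255,255),60): print(c.reshape(-1,2).mean(0),rect(c,"top",.006))
print("red")
for c in masks(t,(0,150,80),(7,255,255),20)+masks(t,(173,150,80),(180,255,255),20): print(c.reshape(-1,2).mean(0),rect(c,"top",.07))
print("blue")
for c in masks(t,(105,120,50),(125,255,255),60): print(c.reshape(-1,2).mean(0),cv2.contourArea(c),rect(c,"top",.026))
E
```

```text
wood z40
[316.25757576 157.40909091] (array([ 609.5, -108. ], dtype=float32), np.float32(88.6), np.float32(40.0), np.float32(166.0))
[259.69230769 156.32307692] (array([614.4,  91.7], dtype=float32), np.float32(88.9), np.float32(38.5), np.float32(163.2))
[286.5  201.48] (array([454.2,  -0.7], dtype=float32), np.float32(58.5), np.float32(38.5), np.float32(167.8))
yellow
[372.22522523 207.46846847] (array([ 430.6, -308.2], dtype=float32), np.float32(178.7), np.float32(47.5), np.float32(111.1))
[364.73873874 189.31531532] (array([ 496.1, -283.5], dtype=float32), np.float32(177.3), np.float32(47.5), np.float32(110.9))
[357.2293578  171.26605505] (array([ 562. , -257.9], dtype=float32), np.float32(177.0), np.float32(46.7), np.float32(111.3))
red
[457.8245614  201.68421053] (array([ 440.3, -599.2], dtype=float32), np.float32(178.1), np.float32(117.5), np.float32(15.3))
[264.22033898 112.22033898] (array([766.5,  73.1], dtype=float32), np.float32(96.7), np.float32(22.5), np.float32(68.1))
[223.77777778 207.81481481] (array([432.7, 216.2], dtype=float32), np.float32(32.7), np.float32(26.3), np.float32(160.9))
blue
[443.9494382   97.34269663] 875.0 (array([ 850.6, -587.5], dtype=float32), np.float32(258.6), np.float32(138.2), np.float32(170.9))
[470.76086957 104.64130435] 647.0 (array([ 809.3, -691.1], dtype=float32), np.float32(154.8), np.float32(70.9), np.float32(131.6))
[206.65929204 184.18584071] 386.0 (array([520.7, 294.7], dtype=float32), np.float32(182.3), np.float32(98.2), np.float32(70.6))
[137.48571429 177.48571429] 378.0 (array([549.1, 533.1], dtype=float32), np.float32(110.8), np.float32(50.6), np.float32(147.2))
[195.05714286 215.70204082] 356.5 (array([415.1, 332.3], dtype=float32), np.float32(181.3), np.float32(98.7), np.float32(70.4))
[  8.99099099 301.31531532] 224.5 (array([  91. , 1044.7], dtype=float32), np.float32(166.3), np.float32(51.2), np.float32(3.0))
```

View pics/c1.png

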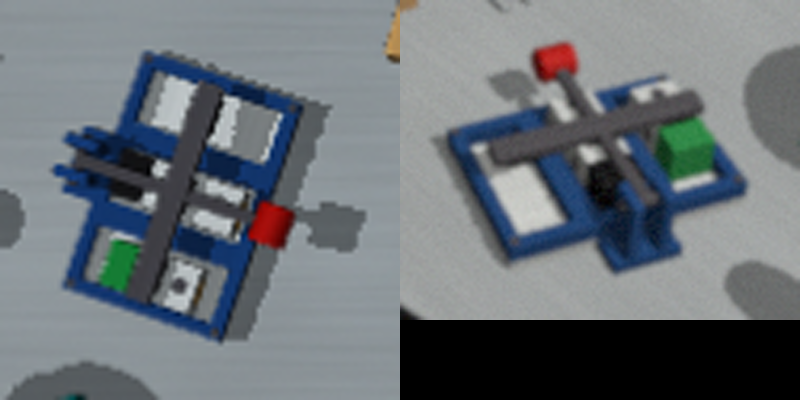

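```bash
cat >> h.py <<'E'
def go(x,y,z,yawdeg,tag=""):
    """print turn and shift (in tool axes after the turn, units of moves) to a TCP target, mm and deg"""
    s=bot.get_state(); yaw=s["ee_rot"][2]; d=np.array([x,y,z])/1000-s["tcp_pos"]
    t=(yaw-np.radians(yawdeg)+np.pi)%(2*np.pi)-np.pi
    a=np.radians(yawdeg); l=np.array([d[0]*np.cos(a)+d[1]*np.sin(a), d[0]*np.sin(a)-d[1]*np.cos(a), -d[2]])/.25
    print(tag,"turn %.3f shift"%(t/(np.pi/2)),l.round(3))
E
python3 - <<'E'
from h import *
k=np.array([(148,53),(302,105),(222,340),(68,287)])*95/400+[159.6,154.6]
p=plane("top",k,.026)*1000; print(p.round(1),"centre",p.mean(0))
e=p-np.roll(p,1,0); print(np.linalg.norm(e,axis=1),np.degrees(np.arctan2(e[:,1],e[:,0])))
t=capture("top"); kb=masks(t,(0,150,80),(7,255,255),20)[2]; print("knob",rect(kb,"top",.066))
c=p.mean(0); a=np.radians(70.6); print("pred",c-85*np.array([np.cos(a),np.sin(a)]))
s=capture("scene")
# knob by two views
ks=[c for c in masks(s,(0,150,80),(7,255,255),20) if 300<c[:,0,0].mean()<345][0]
print(ks.reshape(-1,2).mean(0), proj("scene",[[*(c-85*np.array([np.cos(a),np.sin(a)]))/1000,.058]]))
E
```

```text
[[582.1 324.3]
 [535.6 193.5]
 [338.8 262.5]
 [384.8 393. ]] centre [460.34450569 293.32157555]
[208.94521149 138.79969309 208.53727745 138.38646487] [ -19.1857371  -109.57960684  160.70133339   70.58828312]
knob (array([433. , 216.7], dtype=float32), np.float32(32.8), np.float32(26.4), np.float32(161.0))
pred [432.11080948 213.14764962]
[323.16666667 243.66666667] [[322.28882387 243.28231275]]
```

```bash
python3 -c "
from h import *
go(432.3,214,150,70.6)"
```

```text
turn -0.559 shift [ 3.15  -0.123  0.193]
```

{"op": "carry_out", "data": {"moves": "0 0 -0.1 -0.1;0 0 -0.1 -0.1;0 0 -0.1 -0.1;0 0 -0.1 -0.1;0 0 0 -0.1;0 0 0 -0.059;0.15 0 0 0;0.15 0 0 0;0.15 0 0 0;0.15 0 0 0;0.15 0 0 0;0.15 0 0 0;0.15 0 0 0;0.15 0 0 0;0.15 0 0 0;0.15 0 0 0;0.15 0 0 0;0.15 0 0 0;0.15 0 0 0;0.15 0 0 0", "claw": 1}}

```text
time: 2.8
tcp_pos: [0.3741, -0.0427, 0.2988]
ee_rot: [3.141, 0.0, 1.233]
contact_force: [0.8, -1.2, 0.2]
grip_width: 0.996
grip_force: 0.0
```

{"op": "carry_out", "data": {"moves": "0.15 0 0 0;0.15 0 0 0;0.15 -0.04 0 0;0.15 -0.04 0 0;0.15 -0.043 0 0;0.1 0 0 0;0.1 0 0 0;0.1 0 0 0;0 0 0.1 0;0 0 0.1 0;0 0 0.2 0;0 0 0.2 0;0 0 0 0;0 0 0 0"}}

```text
time: 4.55
tcp_pos: [0.433, 0.2142, 0.1505]
ee_rot: [3.14, -0.001, 1.233]
contact_force: [-0.1, 0.1, 0.5]
grip_width: 1.003
grip_force: 0.0
```

```bash
python3 -c "
from h import *
go(432.3,214,36,70.6)
t=capture('top');s=capture('scene')
o=np.zeros((400,800,3),np.uint8);o[:,:400]=cv2.resize(t[140:260,150:270],(400,400));o[:,400:]=cv2.resize(s[205:325,260:380],(400,400))
cv2.imwrite('pics/c2.png',o[...,::-1])"
```

```text
turn 0.000 shift [-0.002 -0.002  0.458]
```

View pics/c2.png

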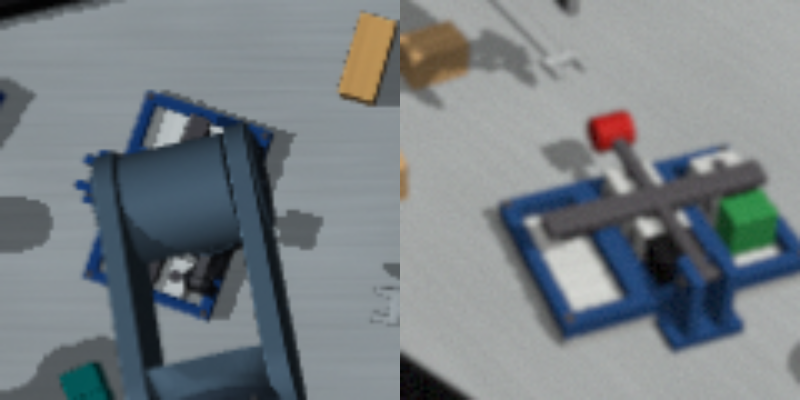

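The TCP is above the knob (the knob sits at (323,244) in the scene view, and the gripper is just above the crop). I'll go down and pinch it.

{"op": "carry_out", "data": {"moves": "0 0 0.1 0;0 0 0.1 0;0 0 0.1 0;0 0 0.1 0;0 0 0.058 0;0 0 0 0;0 0 0 0"}}

```text
time: 5.52
tcp_pos: [0.433, 0.2142, 0.0353]
ee_rot: [3.14, -0.001, 1.233]
contact_force: [0.1, 0.3, -0.1]
grip_width: 1.0
grip_force: 0.0
```

{"op": "carry_out", "data": {"moves": "0 0 0 0;0 0 0 0;0 0 0 0;0 0 0 0;0 0 0 0;0 0 0 0;0 0 0 0;0 0 0 0", "claw": 0}}

```text
time: 6.52
tcp_pos: [0.4333, 0.2136, 0.0347]
ee_rot: [3.139, -0.001, 1.233]
contact_force: [3.2, -3.8, 0.9]
grip_width: 0.37
grip_force: 60.2
```

```bash
python3 -c "
import numpy as np
q=np.arange(0,1.71,.1)
print(*['%.3f 0 %.3f 0;'%(a,b) for a,b in zip(.68*(np.cos(q[:-1])-np.cos(q[1:])),-.68*np.diff(np.sin(q)))],sep='')"
```

```text
0.003 0 -0.068 0;0.010 0 -0.067 0;0.017 0 -0.066 0;0.023 0 -0.064 0;0.030 0 -0.061 0;0.036 0 -0.058 0;0.041 0 -0.054 0;0.046 0 -0.050 0;0.051 0 -0.045 0;0.055 0 -0.040 0;0.059 0 -0.034 0;0.062 0 -0.028 0;0.065 0 -0.021 0;0.066 0 -0.015 0;0.067 0 -0.008 0;0.068 0 -0.001 0;0.068 0 0.005 0;
```

{"op": "carry_out", "data": {"moves": "0.003 0 -0.068 0;0.010 0 -0.067 0;0.017 0 -0.066 0;0.023 0 -0.064 0;0.030 0 -0.061 0;0.036 0 -0.058 0;0.041 0 -0.054 0;0.046 0 -0.050 0;0.051 0 -0.045 0;0.055 0 -0.040 0;0.059 0 -0.034 0;0.062 0 -0.028 0;0.065 0 -0.021 0;0.066 0 -0.015 0;0.067 0 -0.008 0;0.068 0 -0.001 0;0.068 0 0.005 0;0 0 0 0;0 0 0 0;0 0 0 0"}}

```text
time: 9.02
tcp_pos: [0.4976, 0.3951, 0.2044]
ee_rot: [3.137, -0.003, 1.233]
contact_force: [4.6, -0.3, 4.4]
grip_width: 0.3
grip_force: 58.7
```

```bash
python3 -c "
from h import *
t=capture('top');s=capture('scene')
o=np.zeros((400,800,3),np.uint8);o[:,:400]=cv2.resize(t[120:260,130:270],(400,400));o[:,400:]=cv2.resize(s[155:335,245:425],(400,400))
cv2.imwrite('pics/c3.png',o[...,::-1])"
```

```text
(no output)
```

View pics/c3.png

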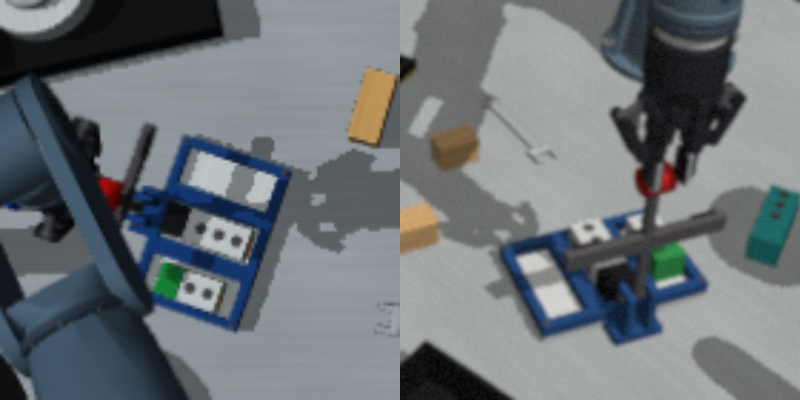

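```bash
python3 -c "
from h import *
s=capture('scene')
for c in masks(s,(0,150,60),(7,255,255),10)+masks(s,(174,150,60),(180,255,255),10):
    m=c.reshape(-1,2)
    if 330<m[:,0].mean()<400: print(m.mean(0),m.min(0),m.max(0))
h=np.array([488.8,374.3]);u=np.array([.332,.943])
for q in (1.4,1.5,1.57,1.6,1.7,1.8): print(q,proj('scene',[[*(h-170*np.cos(q)*u)/1000,.058+.17*np.sin(q)]]).round(1))
"
```

```text
[365.38461538 234.5       ] [363 229] [369 240]
1.4 [[352.7 226.8]]
1.5 [[356.3 230.5]]
1.57 [[358.9 233.5]]
1.6 [[360.  234.9]]
1.7 [[363.7 240. ]]
1.8 [[367.3 245.8]]
```

{"op": "carry_out", "data": {"moves": "0.03 0 0.005 0;0.03 0 0.005 0;0 0 0 0;0 0 0 0"}}

```text
time: 9.68
tcp_pos: [0.5028, 0.4097, 0.2026]
ee_rot: [3.137, -0.004, 1.233]
contact_force: [6.5, 1.3, 5.1]
grip_width: 0.299
grip_force: 58.7
```

{"op": "carry_out", "data": {"moves": "0 0 0 0;0 0 0 0;0 0 0 0;0 0 0 0;0 0 0 0;0 0 0 0;0 0 -0.1 0;0 0 -0.1 0;0 0 -0.1 0;0 0 -0.1 0;-0.1 0 0 0;-0.15 0 0 0;-0.15 0 0 0;-0.15 0 0 0;-0.15 0 0 0;-0.15 0 0 0;-0.15 0 0 0;-0.15 0 0 0", "claw": 1}}

```text
time: 11.92
tcp_pos: [0.4046, 0.1368, 0.3006]
ee_rot: [3.141, -0.0, 1.233]
contact_force: [0.2, 0.3, 1.2]
grip_width: 1.003
grip_force: 0.0
```

```bash
python3 -c "
from h import *
t=capture('top');s=capture('scene')
for c in masks(s,(0,150,60),(7,255,255),10)+masks(s,(174,150,60),(180,255,255),10):
    m=c.reshape(-1,2)
    if 330<m[:,0].mean()<400: print(m.mean(0),m.min(0),m.max(0))
h=np.array([488.8,374.3]);u=np.array([.332,.943])
for q in (1.5,1.6,1.7,1.8): print(q,proj('scene',[[*(h-170*np.cos(q)*u)/1000,.058+.17*np.sin(q)]]).round(1))
print('wood')
for c in masks(t,(8,80,120),(20,190,255),60):
    m=c.reshape(-1,2).mean(0)
    if 200<m[0]<350 and 130<m[1]<230: print(m,rect(c,'top',.04))
o=np.zeros((400,800,3),np.uint8);o[:,:400]=cv2.resize(t[155:245,165:255],(400,400),interpolation=cv2.INTER_CUBIC);o[:,400:]=cv2.resize(s[155:335,245:425],(400,400))
cv2.imwrite('pics/c4.png',o[...,::-1])"
```

```text
[362.26415094 239.45283019] [355 233] [371 247]
1.5 [[356.3 230.5]]
1.6 [[360.  234.9]]
1.7 [[363.7 240. ]]
1.8 [[367.3 245.8]]
wood
[316.25757576 157.40909091] (array([ 609.5, -108. ], dtype=float32), np.float32(88.6), np.float32(40.0), np.float32(166.0))
[259.69230769 156.32307692] (array([614.4,  91.7], dtype=float32), np.float32(88.9), np.float32(38.5), np.float32(163.2))
[286.5  201.48] (array([454.2,  -0.7], dtype=float32), np.float32(58.5), np.float32(38.5), np.float32(167.8))
```

View pics/c4.png

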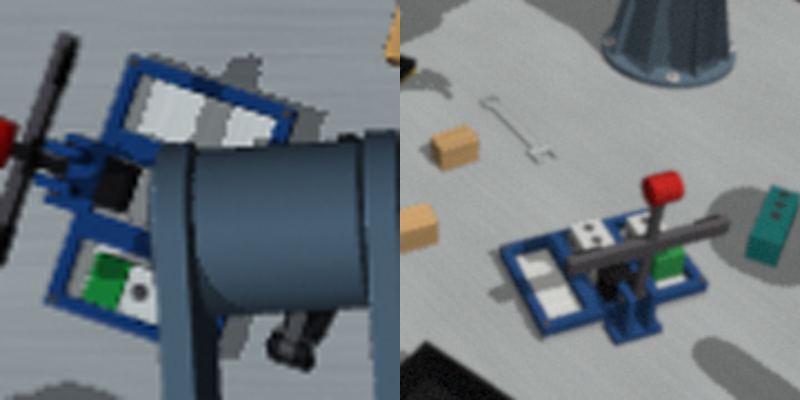

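```bash
python3 -c "
from h import *
k=np.array([(163,265),(155,293),(228,290),(215,318),(168,203),(163,230),(255,235),(245,262)])/400*140+[129.8,119.8]
p=plane('top',k,.05)*1000-[460.5,294]
u=np.array([.332,.943]);v=np.array([-.943,.332]);print(np.c_[p@u,p@v].round(1))
for tr,x in ((70,0),(0,0)):
    w=np.array([460.5,294])+x*u+tr*v; go(*w,180,70.6,str(w))
"
```

```text
[[ 37.5  56.8]
 [ 35.7  92.3]
 [-48.4  60. ]
 [-44.4  97.4]
 [ 56.8 -17.1]
 [ 51.7  16.3]
 [-57.9 -14.1]
 [-57.   21. ]]
[394.49 317.24] turn -0.001 shift [ 0.672 -0.279  0.483]
[460.5 294. ] turn -0.001 shift [0.672 0.001 0.483]
```

{"op": "carry_out", "data": {"moves": "0.1 -0.05 0 0;0.1 -0.05 0 0;0.1 -0.05 0 0;0.1 -0.05 0 0;0.1 -0.05 0 0;0.1 -0.029 0 0;0.052 0 0 0;0 0 0.15 0;0 0 0.15 0;0 0 0.15 0;0 0 0.15 0;0 0 0.1 0;0 0 0.1 0;0 0 0.1 0;0 0 0.05 0;0 0 0 0;0 0 0 0", "claw": 0.7}}

```text
time: 14.15
tcp_pos: [0.3942, 0.315, 0.0638]
ee_rot: [3.14, -0.001, 1.233]
contact_force: [0.2, 0.3, -0.0]
grip_width: 0.702
grip_force: 0.0
```

```bash
python3 -c "
from h import *
go(392.8,312.5,25,70.6)
s=capture('scene')
cv2.imwrite('pics/c5.png',cv2.resize(s[160:340,245:425],(600,600))[...,::-1])"
```

```text
turn 0.000 shift [-0.011 -0.002  0.155]
```

View pics/c5.png

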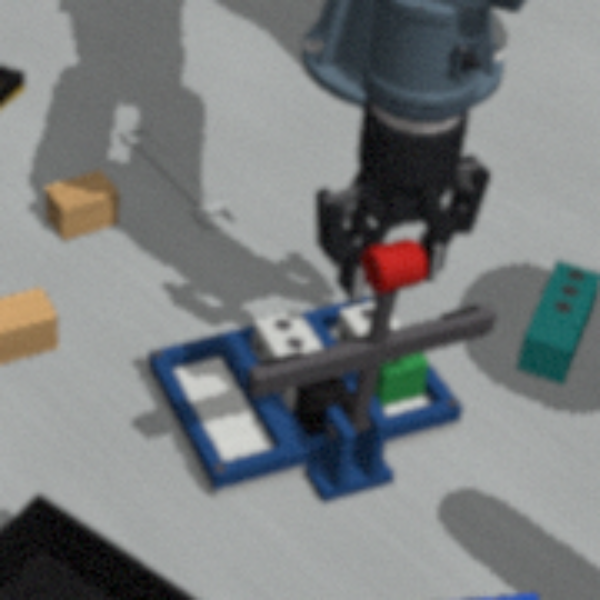

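{"op": "carry_out", "data": {"moves": "-0.01 0 0.05 0;0 0 0.05 0;0 0 0.055 0;0 0 0 0;0 0 0 0"}}

```text
time: 14.82
tcp_pos: [0.3925, 0.3124, 0.024]
ee_rot: [-3.141, 0.0, 1.233]
contact_force: [-0.4, 1.0, 1.3]
grip_width: 0.7
grip_force: 0.0
```

{"op": "carry_out", "data": {"moves": "0 0 0 0;0 0 0 0;0 0 0 0;0 0 0 0;0 0 0 0;0 0 0 0;0 0 0 0", "claw": 0}}

```text
time: 15.7
tcp_pos: [0.3924, 0.3123, 0.0241]
ee_rot: [-3.142, 0.0, 1.233]
contact_force: [-1.1, 0.5, -0.5]
grip_width: 0.001
grip_force: 0.0
```

{"op": "carry_out", "data": {"moves": "0 0 -0.05 0;0 0 -0.1 0;0 0 -0.1 0;0 0 -0.1 0;0 0 -0.1 0;0 0 -0.1 0;0 0 0 0"}}

```text
time: 16.58
tcp_pos: [0.3942, 0.3131, 0.1644]
ee_rot: [3.138, -0.004, 1.233]
contact_force: [1.1, -0.4, 0.7]
grip_width: -0.001
grip_force: 0.0
```

```bash
python3 -c "
from h import *
s=capture('scene')
cv2.imwrite('pics/c6.png',cv2.resize(s[110:340,245:425],(469,600))[...,::-1])"
```

```text
(no output)
```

View pics/c6.png

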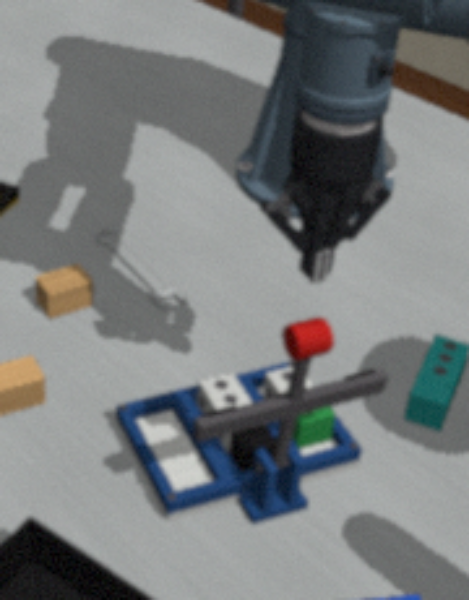

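```bash
python3 -c "
from h import *
P=bot.get_state()['tcp_pos'];print(P)
for dz in (0,.02,.03,.04): print(dz,proj('scene',[P+[0,0,dz]]).round(1), proj('top',[P+[0,0,dz]]).round(1))
"
```

```text
[0.39310971 0.31265205 0.16273978]
0 [[363.1 225.9]] [[191.1 218.9]]
0.02 [[364.  219.8]] [[189.9 218.6]]
0.03 [[364.5 216.6]] [[189.4 218.5]]
0.04 [[365.  213.4]] [[188.8 218.4]]
```

{"op": "carry_out", "data": {"moves": "-0.15 0 0 0;-0.15 0 0 0;-0.15 0 0 0;-0.05 0 0 0;0 0 0.15 0;0 0 0.15 0;0 0 0.15 0;0 0 0.1 0;0 0 0 0;0 0 0 0"}}

```text
time: 17.88
tcp_pos: [0.3517, 0.1947, 0.0247]
ee_rot: [3.141, -0.0, 1.233]
contact_force: [0.2, -0.4, 0.2]
grip_width: -0.002
grip_force: 0.0
```

```bash
python3 -c "
from h import *
t=capture('top');s=capture('scene');P=bot.get_state()['tcp_pos'];print(P,proj('scene',[P,P+[0,0,.03]]))
cv2.imwrite('pics/c7.png',cv2.resize(s[130:280,245:395],(600,600))[...,::-1])"
```

```text
[0.35222245 0.19481644 0.02522376] [[336.59389033 237.19376305]
 [337.43769397 229.41568481]]
```

View pics/c7.png

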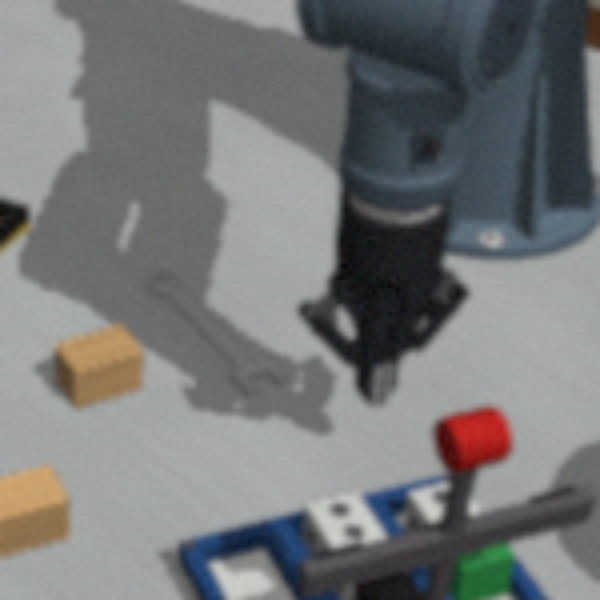

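The closed tips show at (339,230), about 26 mm above the reported TCP. I'll touch the bench to measure the offset.

{"op": "carry_out", "data": {"moves": "0 0 0.05 0;0 0 0.05 0;0 0 0.04 0;0 0 0 0;0 0 0 0"}}

```text
time: 18.6
tcp_pos: [0.351, 0.1944, -0.011]
ee_rot: [-3.141, 0.0, 1.233]
contact_force: [-1.1, 0.3, -0.7]
grip_width: 0.0
grip_force: 0.0
```

{"op": "carry_out", "data": {"moves": "0 0 0.008 0;0 0 0.008 0;0 0 0 0;0 0 0 0"}}

```text
time: 19.1
tcp_pos: [0.3511, 0.1944, -0.0148]
ee_rot: [3.142, -0.0, 1.233]
contact_force: [-0.2, 0.0, 0.2]
grip_width: -0.001
grip_force: 0.0
```

{"op": "carry_out", "data": {"moves": "0 0 0.008 0;0 0 0.008 0;0 0 0 0;0 0 0 0"}}

```text
time: 19.6
tcp_pos: [0.351, 0.1944, -0.0189]
ee_rot: [-3.141, 0.0, 1.233]
contact_force: [-0.5, -0.8, -0.8]
grip_width: 0.003
grip_force: 0.0
```

{"op": "carry_out", "data": {"moves": "0 0 0.008 0;0 0 0.008 0;0 0 0 0;0 0 0 0"}}

```text
time: 20.1
tcp_pos: [0.351, 0.1944, -0.0229]
ee_rot: [-3.142, 0.0, 1.233]
contact_force: [0.8, 0.1, 0.3]
grip_width: -0.004
grip_force: 0.0
```

{"op": "carry_out", "data": {"moves": "0 0 0.008 0;0 0 0 0;0 0 0 0"}}

```text
time: 20.48
tcp_pos: [0.351, 0.1944, -0.0249]
ee_rot: [-3.142, 0.0, 1.233]
contact_force: [-0.2, -0.0, -0.4]
grip_width: -0.002
grip_force: 0.0
```

{"op": "carry_out", "data": {"moves": "0 0 0.008 0;0 0 0 0;0 0 0 0"}}

```text
time: 20.85
tcp_pos: [0.351, 0.1944, -0.0269]
ee_rot: [-3.141, 0.0, 1.233]
contact_force: [-0.5, 0.3, 0.3]
grip_width: -0.003
grip_force: 0.0
```

{"op": "carry_out", "data": {"moves": "0 0 0.008 0;0 0 0 0;0 0 0 0"}}

```text
time: 21.22
tcp_pos: [0.351, 0.1944, -0.0289]
ee_rot: [-3.142, 0.0, 1.233]
contact_force: [0.6, 0.2, 0.8]
grip_width: -0.003
grip_force: 0.0
```

{"op": "carry_out", "data": {"moves": "0 0 0.008 0;0 0 0 0;0 0 0 0"}}

```text
time: 21.6
tcp_pos: [0.351, 0.1944, -0.0309]
ee_rot: [-3.141, 0.0, 1.233]
contact_force: [-0.1, -0.0, 1.0]
grip_width: 0.0
grip_force: 0.0
```

{"op": "carry_out", "data": {"moves": "0 0 0.008 0;0 0 0 0;0 0 0 0"}}

```text
time: 21.98
tcp_pos: [0.3512, 0.1944, -0.0327]
ee_rot: [3.141, -0.0, 1.233]
contact_force: [-0.6, -0.0, 4.7]
grip_width: -0.006
grip_force: 2.5
```

```bash
python3 -c "
from h import *
t=capture('top');s=capture('scene');P=bot.get_state()['tcp_pos'];print(P,proj('scene',[P,P+[0,0,.03]]))
o=np.zeros((400,800,3),np.uint8);o[:,:400]=cv2.resize(t[155:265,180:290],(400,400));o[:,400:]=cv2.resize(s[180:260,300:380],(400,400))
cv2.imwrite('pics/c8.png',o[...,::-1])"
```

```text
[ 0.35123328  0.19444822 -0.03267031] [[335.17122741 251.37673523]
 [335.97256983 244.02459815]]
```

View pics/c8.png

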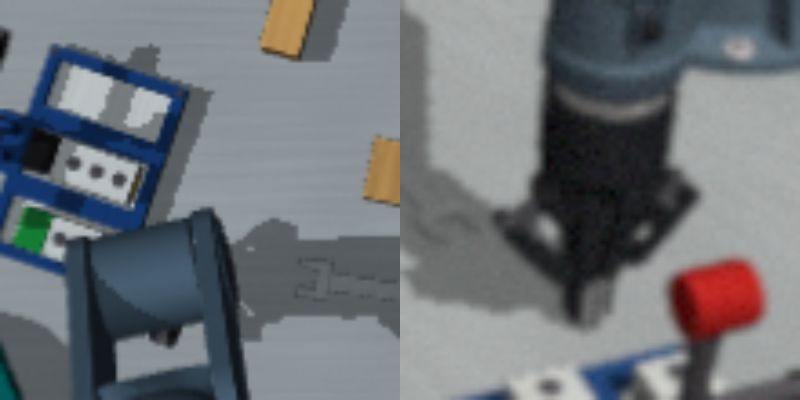

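```bash
sed -i 's/def go(x,y,z,yawdeg/def go(x,y,z,yawdeg/; s/s=bot.get_state(); yaw=/z-=32; s=bot.get_state(); yaw=/' h.py; python3 -c "
from h import *
go(392.8,312.5,24,70.6)"
```

```text
turn 0.000 shift [ 0.501 -0.    -0.099]
```

{"op": "carry_out", "data": {"moves": "0 0 -0.1 0;0 0 -0.15 0;0 0 -0.15 0;0.1 0 0 0;0.1 0 0 0;0.1 0 0 0;0.1 0 0 0;0.101 0 0 0;0 0 0 0;0 0 0.1 0;0 0 0.1 0;0 0 0.05 0;0 0 0 0;0 0 0 0", "claw": 0.7}}

```text
time: 23.82
tcp_pos: [0.3932, 0.3127, 0.0054]
ee_rot: [3.141, -0.001, 1.233]
contact_force: [-0.1, 0.1, 0.1]
grip_width: 0.7
grip_force: 0.0
```

```bash
python3 -c "
from h import *
go(392.8,312.5,24,70.6); print(bot.get_state()['contact_force'])"
```

```text
turn 0.000 shift [-0.001 -0.001  0.054]
[-0.1236524   0.06069771  0.08973263]
```

{"op": "carry_out", "data": {"moves": "0 0 0.027 0;0 0 0.027 0;0 0 0 0;0 0 0 0"}}

```text
time: 24.32
tcp_pos: [0.3925, 0.3126, -0.0089]
ee_rot: [-3.141, 0.0, 1.233]
contact_force: [-0.0, -0.1, -0.0]
grip_width: 0.699
grip_force: 0.0
```

{"op": "carry_out", "data": {"moves": "0 0 0 0;0 0 0 0;0 0 0 0;0 0 0 0;0 0 0 0;0 0 0 0", "claw": 0}}

```text
time: 25.08
tcp_pos: [0.3931, 0.313, -0.008]
ee_rot: [3.141, -0.001, 1.233]
contact_force: [-1.7, -0.2, 5.8]
grip_width: 0.456
grip_force: 64.9
```

{"op": "carry_out", "data": {"moves": "0 0 -0.05 0;0 0 -0.1 0;0 0 -0.1 0;0 0 -0.1 0;0 0 -0.1 0;0 0 -0.1 0;0 0 -0.1 0;0 0 0 -0.1;0 0 0 -0.1;0 0 0 -0.1;0 0 0 -0.1;0 0 0 -0.049;0 0 0 0;0 0 0 0"}}

```text
time: 26.82
tcp_pos: [0.3924, 0.3125, 0.1537]
ee_rot: [-3.141, 0.0, 1.937]
contact_force: [1.1, 0.2, -2.9]
grip_width: 0.455
grip_force: 67.8
```

```bash
python3 -c "
from h import *
go(413.3,-263.3,100,111.0)"
```

```text
turn -0.000 shift [-2.18  -0.747  0.343]
```

{"op": "carry_out", "data": {"moves": "-0.06 -0.02 0 0;-0.12 -0.04 0 0;-0.12 -0.04 0 0;-0.12 -0.04 0 0;-0.12 -0.04 0 0;-0.12 -0.04 0 0;-0.12 -0.04 0 0;-0.12 -0.04 0 0;-0.12 -0.04 0 0;-0.12 -0.04 0 0;-0.12 -0.04 0 0;-0.12 -0.04 0 0;-0.12 -0.04 0 0;-0.12 -0.04 0 0;-0.12 -0.04 0 0;-0.12 -0.04 0 0;-0.12 -0.04 0 0;-0.12 -0.04 0 0;-0.08 -0.047 0 0;0 0 0 0"}}

```text
time: 29.32
tcp_pos: [0.413, -0.2648, 0.1536]
ee_rot: [-3.141, 0.0, 1.935]
contact_force: [-0.1, -0.4, -3.3]
grip_width: 0.452
grip_force: 67.7
```

```bash
python3 -c "
from h import *
go(413.3,-263.3,100,111.0);print(bot.get_state()['grip_width'])
t=capture('top');s=capture('scene')
o=np.zeros((400,800,3),np.uint8);o[:,:400]=cv2.resize(t[130:250,310:430],(400,400));o[:,400:]=cv2.resize(s[110:230,150:270],(400,400))
cv2.imwrite('pics/c9.png',o[...,::-1])
print('wood')
for c in masks(t,(8,80,120),(20,190,255),60):
    m=c.reshape(-1,2).mean(0)
    if 200<m[0]<350 and 130<m[1]<230: print(m,rect(c,'top',.04))
"
```

```text
turn -0.001 shift [0.005 0.003 0.342]
0.4520854683925313
wood
[316.27272727 157.40909091] (array([ 609.5, -108.1], dtype=float32), np.float32(88.5), np.float32(40.4), np.float32(165.8))
[259.70769231 156.33846154] (array([614.2,  91.7], dtype=float32), np.float32(89.4), np.float32(38.7), np.float32(163.2))
[286.5  201.48] (array([454.2,  -0.7], dtype=float32), np.float32(58.5), np.float32(38.5), np.float32(167.8))
```

View pics/c9.png

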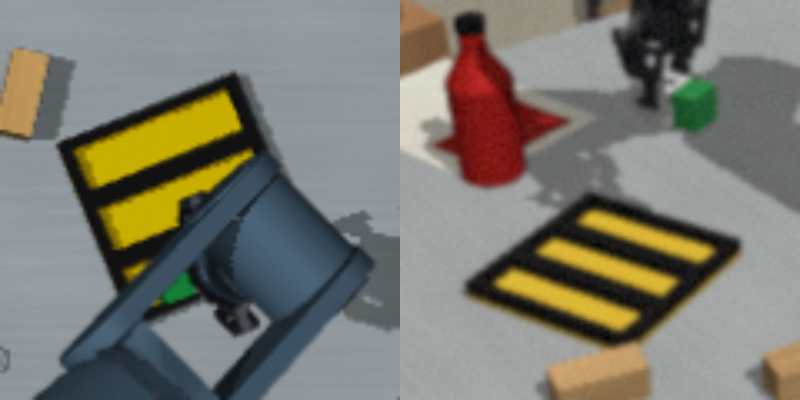

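{"op": "carry_out", "data": {"moves": "0.005 0.003 0.1 0;0 0 0.1 0;0 0 0.1 0;0 0 0.1 0;0 0 0.1 0;0 0 0 0;0 0 0 0"}}

```text
time: 30.3
tcp_pos: [0.4148, -0.2617, 0.0295]
ee_rot: [3.141, 0.001, 1.939]
contact_force: [-0.6, -0.7, -2.8]
grip_width: 0.455
grip_force: 67.5
```

```bash
python3 -c "
from h import *
go(413.3,-263.3,21,111.0);print(bot.get_state()['grip_width'])
t=capture('top');s=capture('scene')
u=np.array([-.358,.934]);w=np.array([.934,.358])
for n,im in(('top',t),('scene',s)):
  for c in masks(im,(50,100,40),(80,255,255),10):
    m=c.reshape(-1,2)
    p=plane(n,m,.072)*1000-[430.1,-307.2]
    if abs(p[:,0]).max()<300: print(n,m.mean(0),(p@u).min(),(p@u).max(),(p@w).min(),(p@w).max())
"
```

```text
turn 0.001 shift [-0.004 -0.008  0.162]
0.45455375285081684
top [356.78947368 217.21052632] 61.981133690329976 89.03453035698826 -17.87390482749499 1.3235346504787073
scene [239.75 173.9 ] 54.6531660595983 119.9288886933726 -33.72181492390936 53.87264896749467
```

{"op": "carry_out", "data": {"moves": "-0.004 -0.004 0.05 0;0 0 0.04 0;0 0 0.03 0;0 0 0.03 0;0 0 0.012 0;0 0 0 0;0 0 0 0"}}

```text
time: 31.28
tcp_pos: [0.4165, -0.2686, -0.0071]
ee_rot: [3.14, 0.01, 1.939]
contact_force: [-9.4, -4.4, 33.9]
grip_width: 0.459
grip_force: 75.7
```

```bash
python3 -c "
from h import *
go(413.3,-263.3,21,111.0);print(bot.get_state()['contact_force'])"
```

```text
turn 0.001 shift [ 0.025 -0.004  0.016]
[-9.35428849 -4.3572852  33.89046637]
```

{"op": "carry_out", "data": {"moves": "0 0 -0.02 0;0 0 -0.02 0;0 0 0 0;0 0 0 0"}}

```text
time: 31.78
tcp_pos: [0.4132, -0.2623, -0.0026]
ee_rot: [-3.141, -0.001, 1.938]
contact_force: [-0.2, 0.3, -2.9]
grip_width: 0.456
grip_force: 70.7
```

```bash
python3 -c "
from h import *
go(413.3,-263.3,21,111.0);print(bot.get_state()['contact_force'],bot.get_state()['grip_width'])
t=capture('top');s=capture('scene')
o=np.zeros((400,800,3),np.uint8);o[:,:400]=cv2.resize(t[160:240,320:400],(400,400),interpolation=cv2.INTER_CUBIC);o[:,400:]=cv2.resize(s[150:230,190:270],(400,400),interpolation=cv2.INTER_CUBIC)
cv2.imwrite('pics/c10.png',o[...,::-1])"
```

```text
turn 0.001 shift [-0.004 -0.001  0.033]
[-0.19393459  0.26180771 -2.8778422 ] 0.4561080804473665
```

View pics/c10.png

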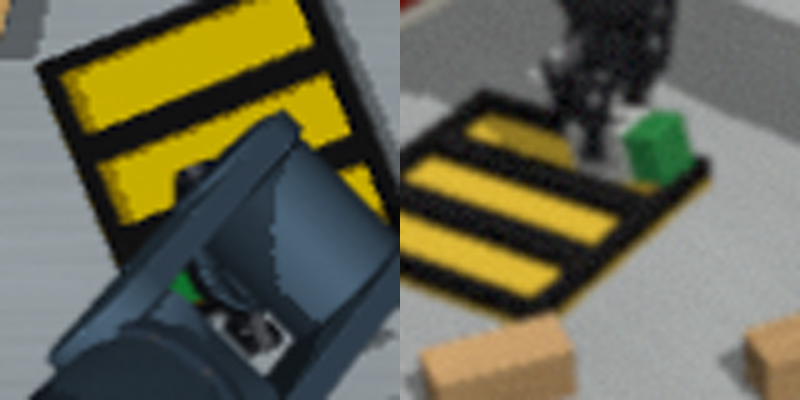

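{"op": "carry_out", "data": {"moves": "-0.006 0 0.01 0;0 0 0.006 0;0 0 0 0;0 0 0 0"}}

```text
time: 32.38
tcp_pos: [0.4143, -0.2645, -0.0059]
ee_rot: [3.142, 0.0, 1.938]
contact_force: [-0.1, 0.7, -1.9]
grip_width: 0.457
grip_force: 71.0
```

{"op": "carry_out", "data": {"moves": "0 0 0 0;0 0 0 0;0 0 0 0;0 0 -0.05 0;0 0 -0.1 0;0 0 -0.1 0;0 0 -0.1 0;0 0 -0.1 0;0.15 0 0 0;0.15 0 0 0;0.15 0 0 0;0.15 0 0 0;0.15 0 0 0;0.15 0 0 0;0.15 0 0 0;0.15 0 0 0", "claw": 0.65}}

```text
time: 34.38
tcp_pos: [0.3063, 0.0165, 0.1074]
ee_rot: [3.14, 0.001, 1.938]
contact_force: [0.5, 0.6, 0.4]
grip_width: 0.65
grip_force: 0.0
```

```bash
python3 -c "
from h import *
t=capture('top');s=capture('scene')
o=np.zeros((400,800,3),np.uint8);o[:,:400]=cv2.resize(t[160:240,320:400],(400,400),interpolation=cv2.INTER_CUBIC);o[:,400:]=cv2.resize(s[150:230,190:270],(400,400),interpolation=cv2.INTER_CUBIC)
cv2.imwrite('pics/c11.png',o[...,::-1])"
```

```text
(no output)
```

View pics/c11.png

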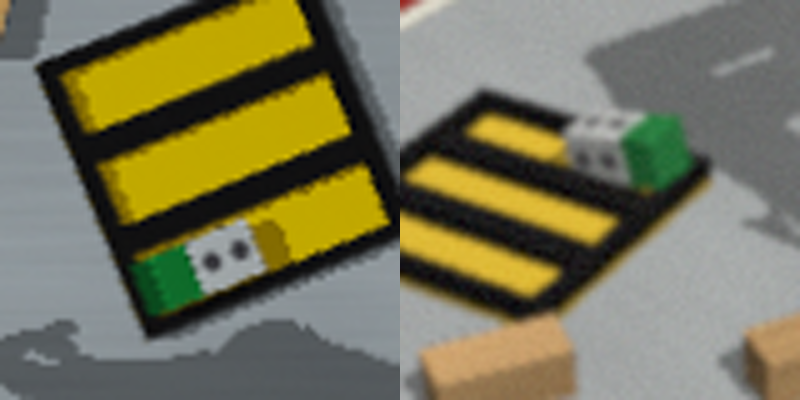

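```bash
cat >> h.py <<'E'
U=np.array([-.3584,.9336]);W=np.array([.9336,.3584])
BAY={'A':np.array([430.1,-307.2]),'B':np.array([495.5,-282.5]),'C':np.array([561.5,-257.])}
E
python3 -c "
from h import *
k=np.array([(133,258),(150,315),(252,222),(268,270)])/5+[319.6,159.6]
for z in (.046,.062):
  p=plane('top',k,z)*1000-BAY['A']; print(z,np.c_[p@U,p@W].round(1).tolist())
# expected scene/top crop coords of valve top corners, on floor
P=[[*(BAY['A']+x*U+y*W)/1000,z] for z in (.046,.006) for x in (7,87) for y in (-20,20)]
print(((proj('top',P)-[319.6,159.6])*5).round().tolist()); print(((proj('scene',P)-[189.6,149.6])*5+[400,0]).round().tolist())
"
```

```text
0.046 [[96.9, 22.7], [100.8, -18.6], [9.3, 14.9], [11.6, -20.4]]
0.062 [[99.2, 22.8], [103.2, -18.1], [12.5, 15.1], [14.8, -19.9]]
[[274.0, 267.0], [252.0, 214.0], [169.0, 310.0], [147.0, 256.0], [263.0, 270.0], [242.0, 218.0], [160.0, 311.0], [139.0, 259.0]]
[[587.0, 103.0], [555.0, 128.0], [678.0, 131.0], [647.0, 158.0], [591.0, 149.0], [559.0, 175.0], [681.0, 178.0], [650.0, 205.0]]
```

```bash
python3 -c "
from h import *
go(412.2,-260.5,90,111)"
```

```text
turn 0.003 shift [-1.193e+00  1.000e-03  1.950e-01]
```

{"op": "carry_out", "data": {"moves": "-0.15 0 0 0;-0.15 0 0 0;-0.15 0 0 0;-0.15 0 0 0;-0.15 0 0 0;-0.15 0 0 0;-0.15 0 0 0;-0.143 0 0 0;0 0 0.1 0;0 0 0.095 0;0 0 0.1 0;0 0 0.1 0;0 0 0.05 0;0 0 0.01 0;0 0 0 0;0 0 0 0"}}

```text
time: 36.48
tcp_pos: [0.4142, -0.2634, -0.0062]
ee_rot: [3.141, 0.002, 1.938]
contact_force: [0.4, -1.0, 0.5]
grip_width: 0.649
grip_force: 0.0
```

{"op": "carry_out", "data": {"moves": "0 0 0 0;0 0 0 0;0 0 0 0;0 0 0 0;0 0 0 0;0 0 -0.01 0;-0.018 0 0 0;-0.018 0 0 0;0 0 0 0;0 0 0 0", "claw": 0}}

```text
time: 37.72
tcp_pos: [0.4166, -0.2711, -0.0049]
ee_rot: [-3.141, -0.001, 1.938]
contact_force: [0.3, -0.3, -2.3]
grip_width: 0.456
grip_force: 60.5
```

{"op": "carry_out", "data": {"moves": "0 0 0 0;0 0 0 0;0 0 0 0;0 0 -0.05 0;0 0 -0.1 0;0 0 -0.1 0;0 0 -0.1 0;0 0 -0.1 0;0.15 0 0 0;0.15 0 0 0;0.15 0 0 0;0.15 0 0 0;0.15 0 0 0;0.15 0 0 0;0.15 0 0 0;0.15 0 0 0", "claw": 0.65}}

```text
time: 39.72
tcp_pos: [0.3089, 0.0097, 0.1087]
ee_rot: [3.14, 0.001, 1.938]
contact_force: [0.9, 1.1, 0.5]
grip_width: 0.649
grip_force: 0.0
```

```bash
cat >> h.py <<'E'
def ends(n,m,z,o,u,w):
    p=plane(n,m.reshape(-1,2),z)*1000-o; a=p@u; b=p@w
    return np.round([a.min(),a.max(),b.min(),b.max()],1)
E
python3 -c "
from h import *
t=capture('top');s=capture('scene')
for n,im in(('top',t),('scene',s)):
  for c in masks(im,(50,100,40),(80,255,255),10):
    e=ends(n,c,.046,BAY['A'],U,W)
    if abs(e).max()<200: print(n,e)
# expected green (unknown length 30?) : scene pixel bbox of far end for u-end 80..91
  
g=[c for c in masks(s,(50,100,40),(80,255,255),10) if 300>c[:,0,0].mean()>180][0].reshape(-1,2);print('scene green bbox',g.min(0),g.max(0))
for e in (79,83,87,91): print(e,proj('scene',[[*(BAY['A']+e*U+y*W)/1000,z] for y,z in((-20,.046),(20,.046),(20,.006),(-20,.006))]).round(1).tolist())
"
```

```text
top [ 62.7  93.5 -21.2  18.4]
scene [ 68.  117.8 -15.4  57.8]
scene green bbox [272  24] [301  44]
79 [[243.4, 175.3], [237.1, 180.5], [237.7, 190.0], [243.9, 184.6]]
83 [[244.3, 175.6], [238.0, 180.8], [238.7, 190.3], [244.9, 184.9]]
87 [[245.2, 175.9], [238.9, 181.1], [239.6, 190.6], [245.8, 185.2]]
91 [[246.2, 176.2], [239.9, 181.4], [240.5, 190.9], [246.7, 185.5]]
```

```bash
python3 -c "
from h import *
s=capture('scene')
for c in masks(s,(50,100,40),(80,255,255),10):
  m=c.reshape(-1,2)
  if 220<m[:,0].mean()<270 and m[:,1].mean()>140: print(m.min(0),m.max(0), m[m[:,1].argmax()],m[m[:,1].argmin()],m[m[:,0].argmax()])
cv2.imwrite('pics/c12.png',cv2.resize(s[150:230,190:270],(400,400),interpolation=cv2.INTER_CUBIC)[...,::-1])
"
```

```text
[235 176] [247 188] [237 188] [239 176] [247 182]
```

View pics/c12.png

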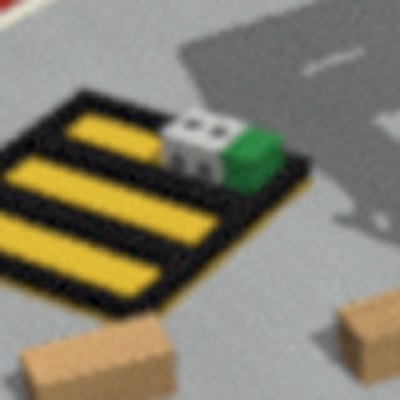

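{"op": "carry_out", "data": {"moves": "0 0 0 0.1;0 0 0 0.1;0 0 0 0.1;0 0 0 0.1;0 0 0 0.05;0 0 0 0", "claw": 0.7}}

```text
time: 40.62
tcp_pos: [0.3098, 0.0079, 0.1084]
ee_rot: [3.141, 0.0, 1.231]
contact_force: [-0.5, -0.4, 0.6]
grip_width: 0.695
grip_force: 0.0
```

```bash
python3 -c "
from h import *
go(460.5,294,90,70.6)
t=capture('top');o=np.array([460.5,294]);u=np.array([.332,.943]);w=np.array([-.943,.332])
hsv=cv2.cvtColor(t,cv2.COLOR_RGB2HSV)
# long valve: profile along the middle trough centre line at top height
xs=np.arange(-70,71,4.); P=[[*(o+x*u+6*w)/1000,.05] for x in xs]
for x,p in zip(xs,proj('top',P)): print(int(x),hsv[int(round(p[1])),int(round(p[0]))].tolist(),end=' | ')
"
```

```text
turn -0.001 shift [1.28  0.189 0.202]
-70 [108, 216, 66] | -66 [109, 209, 67] | -62 [108, 153, 80] | -58 [30, 18, 71] | -54 [19, 155, 64] | -50 [97, 15, 155] | -46 [94, 11, 188] | -42 [105, 15, 137] | -38 [103, 17, 138] | -34 [116, 20, 90] | -30 [97, 12, 190] | -26 [99, 13, 191] | -22 [96, 13, 191] | -18 [103, 14, 165] | -14 [111, 19, 94] | -10 [98, 12, 169] | -6 [99, 13, 194] | -2 [99, 13, 194] | 2 [97, 12, 194] | 6 [97, 12, 194] | 10 [111, 17, 105] | 14 [98, 13, 159] | 18 [99, 14, 126] | 22 [94, 14, 126] | 26 [95, 13, 117] | 30 [90, 22, 23] | 34 [120, 36, 14] | 38 [120, 26, 20] | 42 [120, 26, 20] | 46 [105, 27, 19] | 50 [105, 24, 21] | 54 [107, 78, 23] | 58 [108, 176, 45] | 62 [108, 209, 66] | 66 [108, 212, 65] | 70 [108, 212, 65] |
```

{"op": "carry_out", "data": {"moves": "0.08 0.02 0 0;0.13 0.02 0 0;0.13 0.02 0 0;0.13 0.02 0 0;0.13 0.02 0 0;0.13 0.02 0 0;0.13 0.02 0 0;0.13 0.02 0 0;0.13 0.02 0 0;0.1 0.009 0 0;0.068 0 0 0;0 0 0 0;0 0 0.1 0;0 0 0.1 0;0 0 0.1 0;0 0 0.08 0;0 0 0 0;0 0 0 0"}}

```text
time: 42.92
tcp_pos: [0.4614, 0.2964, 0.0137]
ee_rot: [3.141, -0.0, 1.231]
contact_force: [0.0, -0.8, 1.3]
grip_width: 0.699
grip_force: 0.0
```

```bash
python3 -c "
from h import *
go(460.5,294,24,70.6)"
```

```text
turn -0.001 shift [-0.01  -0.     0.087]
```

{"op": "carry_out", "data": {"moves": "-0.008 0 0.03 0;0 0 0.03 0;0 0 0.026 0;0 0 0 0;0 0 0 0"}}

```text
time: 43.55
tcp_pos: [0.4602, 0.2949, -0.0087]
ee_rot: [-3.142, 0.0, 1.231]
contact_force: [1.3, -0.2, -0.2]
grip_width: 0.701
grip_force: 0.0
```

{"op": "carry_out", "data": {"moves": "0 0 0 0;0 0 0 0;0 0 0 0;0 0 0 0;0 0 0 0;0 0 0 0", "claw": 0}}

```text
time: 44.3
tcp_pos: [0.4614, 0.2951, -0.0078]
ee_rot: [3.14, -0.001, 1.231]
contact_force: [1.6, -0.3, 5.9]
grip_width: 0.455
grip_force: 62.5
```

{"op": "carry_out", "data": {"moves": "0 0 -0.05 0;0 0 -0.1 0;0 0 -0.1 0;0 0 -0.1 0;0 0 -0.1 0;0 0 -0.1 0;0 0 -0.1 0;0 0 0 -0.1;0 0 0 -0.1;0 0 0 -0.1;0 0 0 -0.1;0 0 0 -0.05;0 0 0 0;0 0 0 0"}}

```text
time: 46.05
tcp_pos: [0.4596, 0.2947, 0.1535]
ee_rot: [-3.14, -0.0, 1.937]
contact_force: [-0.4, 0.0, -3.9]
grip_width: 0.456
grip_force: 62.4
```

```bash
python3 -c "
from h import *
p=BAY['C']+28*U; print(p); go(*p,100,111.0)
t=capture('top')
for c in masks(t,(8,80,120),(20,190,255),60):
    m=c.reshape(-1,2).mean(0)
    if 200<m[0]<350 and 130<m[1]<230: print(m,rect(c,'top',.04))"
```

```text
[ 551.4648 -230.8592]
 turn -0.000 shift [-2.094 -0.41   0.342]
[316.25757576 157.40909091] (array([ 609.5, -108. ], dtype=float32), np.float32(88.6), np.float32(40.0), np.float32(166.0))
[259.69230769 156.32307692] (array([614.4,  91.7], dtype=float32), np.float32(88.9), np.float32(38.5), np.float32(163.2))
```

{"op": "carry_out", "data": {"moves": "-0.06 -0.02 0 0;-0.12 -0.025 0 0;-0.12 -0.025 0 0;-0.12 -0.025 0 0;-0.12 -0.025 0 0;-0.12 -0.025 0 0;-0.12 -0.025 0 0;-0.12 -0.025 0 0;-0.12 -0.025 0 0;-0.12 -0.025 0 0;-0.12 -0.025 0 0;-0.12 -0.025 0 0;-0.12 -0.025 0 0;-0.12 -0.025 0 0;-0.12 -0.025 0 0;-0.12 -0.025 0 0;-0.12 -0.015 0 0;-0.12 0 0 0;-0.114 0 0 0;0 0 0 0"}}

```text
time: 48.6
tcp_pos: [0.5628, -0.2612, 0.1537]
ee_rot: [-3.141, 0.001, 1.935]
contact_force: [0.1, -0.1, -3.9]
grip_width: 0.456
grip_force: 62.3
```

{"op": "carry_out", "data": {"moves": "0 0 0.1 0;0 0 0.1 0;0 0 0.1 0;0 0 0.1 0;0 0 0.1 0;0 0 0 0;0 0 0 0"}}

```text
time: 49.48
tcp_pos: [0.5636, -0.2587, 0.0299]
ee_rot: [3.141, 0.001, 1.938]
contact_force: [-0.5, -0.2, -3.7]
grip_width: 0.458
grip_force: 62.1
```

```bash
python3 -c "
from h import *
p=BAY['C']+28*U; go(*p,21,111.0);print(bot.get_state()['grip_width'])"
```

```text
turn 0.001 shift [ 0.122 -0.005  0.164]
0.45787144847527106
```

{"op": "carry_out", "data": {"moves": "0.06 -0.004 0 0;0.06 0 0 0;0 0 0.05 0;0 0 0.04 0;0 0 0.03 0;0 0 0.02 0;0 0 0 0;0 0 0 0"}}

```text
time: 50.48
tcp_pos: [0.5519, -0.2312, -0.006]
ee_rot: [3.141, 0.0, 1.938]
contact_force: [-0.9, -0.8, -5.0]
grip_width: 0.456
grip_force: 62.4
```

```bash
python3 -c "
from h import *
p=BAY['C']+28*U; go(*p,21,111.0);print(bot.get_state()['grip_width'])"
```

```text
turn 0.000 shift [ 0.002 -0.001  0.02 ]
0.4555005105680518
```

{"op": "carry_out", "data": {"moves": "0 0 0.008 0;0 0 0.008 0;0 0 0 0;0 0 0 0"}}

```text
time: 50.98
tcp_pos: [0.5516, -0.2309, -0.0101]
ee_rot: [-3.142, -0.0, 1.938]
contact_force: [-0.4, 0.8, -4.8]
grip_width: 0.456
grip_force: 62.4
```

{"op": "carry_out", "data": {"moves": "0 0 0 0;0 0 0 0;0 0 0 0;0 0 -0.05 0;0 0 -0.1 0;0 0 -0.1 0;0 0 -0.1 0;0 0 -0.1 0;0.15 -0.05 0 0;0.15 -0.1 0 0;0.15 -0.1 0 0;0.15 -0.1 0 0;0.15 -0.1 0 0;0.15 -0.1 0 0;0.15 -0.1 0 0;0.15 0 0 0;0.1 0 0 0", "claw": 0.65}}

```text
time: 53.1
tcp_pos: [0.2829, 0.0149, 0.103]
ee_rot: [3.14, 0.001, 1.938]
contact_force: [0.6, -0.1, -0.0]
grip_width: 0.649
grip_force: 0.0
```

```bash
cat > look.py <<'E'
from h import *
t=capture('top');hsv=cv2.cvtColor(t,cv2.COLOR_RGB2HSV)
for c in masks(t,(8,80,120),(20,190,255),60):
    m=c.reshape(-1,2).mean(0)
    if 200<m[0]<420 and 130<m[1]<240: print(m.round(),rect(c,'top',.04))
for b in 'AC':
    for z,lab in((.046,'top'),):
        xs=np.arange(-94,100,4.)
        P=[[*(BAY[b]+x*U+6*W)/1000,z] for x in xs]
        print(b,*[f"{int(x)}:{','.join(map(str,hsv[int(round(p[1])),int(round(p[0]))]))}" for x,p in zip(xs,proj('top',P))])
    y=masks(t,(22,150,100),(35,255,255),20)
    for c in y:
        e=ends('top',c,.006,BAY[b],U,W)
        if abs(e).max()<110: print(b,'yellow',e)
E
python3 look.py
```

```text
[316. 157.] (array([ 609.6, -107.8], dtype=float32), np.float32(88.5), np.float32(40.2), np.float32(165.7))
[260. 156.] (array([614.4,  91.7], dtype=float32), np.float32(88.9), np.float32(38.5), np.float32(163.2))
[293. 205.] (array([442.2, -23.1], dtype=float32), np.float32(58.2), np.float32(38.5), np.float32(169.7))
A -94:120,14,36 -90:0,0,17 -86:120,15,17 -82:0,0,9 -78:26,255,162 -74:26,255,191 -70:26,255,192 -66:26,255,192 -62:26,255,191 -58:26,255,191 -54:26,255,191 -50:26,255,192 -46:26,255,192 -42:26,255,192 -38:26,255,191 -34:26,255,192 -30:26,255,191 -26:26,255,192 -22:26,255,192 -18:26,255,192 -14:26,255,191 -10:26,255,183 -6:24,255,132 -2:25,253,131 2:25,255,131 6:25,253,131 10:24,232,120 14:28,43,154 18:100,13,183 22:105,15,139 26:110,13,119 30:110,14,107 34:100,14,168 38:99,14,186 42:100,13,178 46:98,11,179 50:98,13,153 54:97,12,186 58:87,17,148 62:69,145,111 66:69,215,127 70:69,213,120 74:69,211,121 78:69,213,121 82:69,213,121 86:69,215,121 90:69,217,101 94:69,213,61 98:75,54,19
A yellow [-90.2  87.1  46.3  93.9]
A yellow [-90.4  21.5 -22.7  23.7]
C -94:105,17,30 -90:150,15,17 -86:120,16,16 -82:25,229,77 -78:26,255,189 -74:26,255,192 -70:26,255,192 -66:26,255,192 -62:26,255,191 -58:26,255,192 -54:26,255,192 -50:26,255,192 -46:26,255,192 -42:26,255,192 -38:26,255,192 -34:25,255,145 -30:25,255,145 -26:24,209,127 -22:28,50,133 -18:97,12,184 -14:103,15,153 -10:100,15,154 -6:105,14,143 -2:98,11,184 2:97,12,184 6:96,14,186 10:96,14,186 14:107,17,107 18:101,13,160 22:99,15,174 26:98,11,187 30:93,12,187 34:109,17,119 38:100,14,163 42:100,13,177 46:100,12,188 50:99,14,187 54:99,13,138 58:105,20,51 62:120,27,19 66:120,27,19 70:105,27,19 74:110,38,20 78:135,28,18 82:105,27,19 86:120,18,14 90:0,36,7 94:24,250,106 98:24,161,38
C yellow [-90.   87.3 -94.4 -46.8]
C yellow [-89.5 -33.1 -22.8  23.6]
```

{"op": "carry_out", "data": {"moves": "0 0 0 -0.1;0 0 0 -0.1;0 0 0 -0.1;0 0 0 -0.1;0 0 0 -0.1;0 0 0 -0.1;0 0 0 -0.052;0 0 0 0", "claw": 0.8}}

```text
time: 54.15
tcp_pos: [0.2837, 0.0136, 0.1029]
ee_rot: [-3.141, 0.001, 2.962]
contact_force: [-0.8, -1.1, -0.0]
grip_width: 0.801
grip_force: 0.0
```

```bash
python3 look.py | head -3; python3 -c "
from h import *
go(443,-23.1,18,169.7)"
```

```text
[316. 157.] (array([ 609.5, -108. ], dtype=float32), np.float32(88.6), np.float32(40.0), np.float32(166.0))
[260. 156.] (array([614.4,  91.7], dtype=float32), np.float32(88.9), np.float32(38.5), np.float32(163.2))
[293. 205.] (array([442.2, -23.1], dtype=float32), np.float32(58.2), np.float32(38.5), np.float32(169.7))
 turn -0.001 shift [-0.654 -0.031  0.467]
```

{"op": "carry_out", "data": {"moves": "-0.1 -0.01 0 0;-0.1 -0.01 0 0;-0.1 -0.01 0 0;-0.1 -0.001 0 0;-0.1 0 0 0;-0.1 0 0 0;-0.054 0 0 0;0 0 0.1 0;0 0 0.1 0;0 0 0.1 0;0 0 0.1 0;0 0 0.067 0;0 0 0 0;0 0 0 0"}}

```text
time: 55.95
tcp_pos: [0.4431, -0.0229, -0.0138]
ee_rot: [-3.141, 0.001, 2.962]
contact_force: [-0.0, 0.7, -0.6]
grip_width: 0.799
grip_force: 0.0
```

{"op": "carry_out", "data": {"moves": "0 0 0 0;0 0 0 0;0 0 0 0;0 0 0 0;0 0 0 0;0 0 0 0", "claw": 0}}

```text
time: 56.7
tcp_pos: [0.4437, -0.023, -0.0133]
ee_rot: [-3.141, 0.002, 2.962]
contact_force: [-1.6, 0.5, 5.8]
grip_width: 0.454
grip_force: 60.9
```

{"op": "carry_out", "data": {"moves": "0 0 -0.05 0;0 0 -0.1 0;0 0 -0.1 0;0 0 -0.1 0;0 0 -0.1 0;0 0 0 0.1;0 0 0 0.1;0 0 0 0.1;0 0 0 0.1;0 0 0 0.1;0 0 0 0.1;0 0 0 0.052;0 0 0 0;0 0 0 0"}}

```text
time: 58.45
tcp_pos: [0.4428, -0.0228, 0.0985]
ee_rot: [3.141, 0.0, 1.94]
contact_force: [0.2, -0.2, -0.0]
grip_width: 0.452
grip_force: 60.4
```

```bash
python3 -c "
from h import *
p=BAY['C']-57*U; print(p); go(*p,100,111.0)"
```

```text
[ 581.9288 -310.2152]
 turn 0.002 shift [-1.273  0.108  0.122]
```

{"op": "carry_out", "data": {"moves": "-0.06 0 0 0;-0.12 0.012 0 0;-0.12 0.012 0 0;-0.12 0.012 0 0;-0.12 0.012 0 0;-0.12 0.012 0 0;-0.12 0.012 0 0;-0.12 0.012 0 0;-0.12 0.012 0 0;-0.12 0.012 0 0;-0.12 0 0 0;-0.013 0 0 0;0 0 0.1 0;0 0 0.1 0;0 0 0 0;0 0 0 0"}}

```text
time: 60.45
tcp_pos: [0.5826, -0.3103, 0.0489]
ee_rot: [3.141, 0.001, 1.939]
contact_force: [0.3, -0.0, -0.8]
grip_width: 0.454
grip_force: 60.4
```

```bash
python3 -c "
from h import *
p=BAY['C']-57*U; go(*p,25,111.0);print(bot.get_state()['grip_width'])"
```

```text
turn 0.001 shift [ 0.001 -0.002  0.224]
0.4535041678738535
```

{"op": "carry_out", "data": {"moves": "0 -0.002 0.06 0;0 0 0.06 0;0 0 0.05 0;0 0 0.03 0;0 0 0.02 0;0 0 0 0;0 0 0 0;0 0 0 0"}}

```text
time: 61.45
tcp_pos: [0.5819, -0.3104, -0.0068]
ee_rot: [3.141, 0.0, 1.938]
contact_force: [0.5, -0.7, -0.4]
grip_width: 0.456
grip_force: 60.3
```

{"op": "carry_out", "data": {"moves": "0 0 0 0;0 0 0 0;0 0 0 0;0 0 -0.05 0;0 0 -0.1 0;0 0 -0.1 0;0 0 -0.1 0;0 0 -0.1 0;0.15 -0.05 0 0;0.15 -0.1 0 0;0.15 -0.1 0 0;0.15 -0.1 0 0;0.15 -0.1 0 0;0.15 -0.1 0 0;0.15 -0.1 0 0;0.15 -0.1 0 0;0.15 -0.1 0 0;0.1 0 0 0", "claw": 0.65}}

```text
time: 63.7
tcp_pos: [0.2522, -0.0477, 0.1058]
ee_rot: [3.141, 0.002, 1.937]
contact_force: [-0.1, -0.7, 1.3]
grip_width: 0.651
grip_force: 0.0
```

```bash
python3 look.py
```

```text
[316. 157.] (array([ 609.5, -108. ], dtype=float32), np.float32(88.6), np.float32(40.0), np.float32(166.0))
[260. 156.] (array([614.4,  91.7], dtype=float32), np.float32(88.9), np.float32(38.5), np.float32(163.2))
[373. 164.] (array([ 582. , -310.6], dtype=float32), np.float32(59.3), np.float32(37.6), np.float32(111.9))
A -94:105,15,35 -90:120,15,17 -86:150,16,16 -82:150,26,10 -78:26,255,163 -74:26,255,193 -70:26,255,192 -66:26,255,193 -62:26,255,193 -58:26,255,192 -54:26,255,193 -50:26,255,193 -46:26,255,193 -42:26,255,193 -38:26,255,193 -34:26,255,193 -30:26,255,193 -26:26,255,193 -22:26,255,192 -18:26,255,193 -14:26,255,193 -10:26,255,185 -6:25,253,133 -2:25,253,132 2:25,255,132 6:25,255,133 10:24,234,121 14:27,44,155 18:100,12,184 22:103,13,140 26:107,15,120 30:105,14,106 34:103,14,170 38:97,12,187 42:98,11,179 46:98,11,180 50:100,15,154 54:94,11,187 58:84,17,150 62:68,142,113 66:69,215,128 70:69,213,121 74:69,213,121 78:69,215,121 82:69,211,122 86:69,214,123 90:69,215,101 94:69,206,63 98:72,67,19
A yellow [-90.2  87.1  46.3  93.9]
A yellow [-90.4  21.5 -22.7  23.7]
C -94:105,20,26 -90:30,26,10 -86:0,0,10 -82:18,139,163 -78:17,139,162 -74:18,139,163 -70:18,140,162 -66:17,138,161 -62:17,138,163 -58:17,139,162 -54:18,139,165 -50:17,139,162 -46:18,138,166 -42:17,138,163 -38:17,139,162 -34:18,138,166 -30:17,140,166 -26:17,129,115 -22:50,7,112 -18:97,12,185 -14:100,15,154 -10:103,15,156 -6:101,14,143 -2:97,12,186 2:99,14,186 6:96,14,187 10:97,12,187 14:111,17,108 18:101,13,161 22:99,14,176 26:97,12,188 30:97,12,188 34:105,17,119 38:98,12,164 42:97,13,178 46:97,12,189 50:97,12,188 54:94,13,138 58:102,25,51 62:120,27,19 66:110,40,19 70:105,27,19 74:110,40,19 78:120,27,19 82:120,26,20 86:135,36,14 90:30,43,6 94:24,250,107 98:23,157,39
C yellow [-90.   87.3 -94.4 -46.8]
```

{"op": "carry_out", "data": {"moves": "0 0 0 -0.1;0 0 0 -0.1;0 0 0 -0.1;0 0 0 -0.1;0 0 0 -0.1;0 0 0 -0.1;0 0 0 -0.011;0 0 0 0", "claw": 0.8}}

```text
time: 64.75
tcp_pos: [0.2535, -0.0485, 0.1059]
ee_rot: [-3.141, 0.001, 2.895]
contact_force: [0.5, 0.3, -0.6]
grip_width: 0.8
grip_force: 0.0
```

```bash
python3 look.py | head -1; python3 -c "
from h import *
go(610.5,-108.2,18,166.0)"
```

```text
[316. 157.] (array([ 609.5, -108. ], dtype=float32), np.float32(88.6), np.float32(40.0), np.float32(166.0))
 turn -0.001 shift [-1.444  0.114  0.479]
```

{"op": "carry_out", "data": {"moves": "-0.12 0.012 0 0;-0.12 0.012 0 0;-0.12 0.012 0 0;-0.12 0.012 0 0;-0.12 0.012 0 0;-0.12 0.012 0 0;-0.12 0.012 0 0;-0.12 0.01 0 0;-0.12 0.01 0 0;-0.12 0.01 0 0;-0.12 0 0 0;-0.124 0 0 0;0 0 0.1 0;0 0 0.1 0;0 0 0.1 0;0 0 0.1 0;0 0 0.05 0;0 0 0.029 0;0 0 0 0;0 0 0 0"}}

```text
time: 67.3
tcp_pos: [0.6113, -0.108, -0.0132]
ee_rot: [-3.141, 0.002, 2.898]
contact_force: [0.2, -0.4, 0.3]
grip_width: 0.798
grip_force: 0.0
```

{"op": "carry_out", "data": {"moves": "0 0 0 0;0 0 0 0;0 0 0 0;0 0 0 0;0 0 0 0;0 0 0 0", "claw": 0}}

```text
time: 68.05
tcp_pos: [0.6113, -0.108, -0.0132]
ee_rot: [-3.141, 0.002, 2.898]
contact_force: [-0.3, 0.7, 5.8]
grip_width: 0.45
grip_force: 62.2
```

{"op": "carry_out", "data": {"moves": "0 0 -0.05 0;0 0 -0.1 0;0 0 -0.1 0;0 0 -0.1 0;0 0 -0.1 0;0 0 0 0.1;0 0 0 0.1;0 0 0 0.1;0 0 0 0.1;0 0 0 0.1;0 0 0 0.1;0 0 0 0.011;0 0 0 0;0 0 0 0"}}

```text
time: 69.8
tcp_pos: [0.6104, -0.1077, 0.0984]
ee_rot: [-3.142, -0.0, 1.94]
contact_force: [0.3, 0.7, -1.0]
grip_width: 0.451
grip_force: 61.4
```

```bash
python3 -c "
from h import *
p=BAY['A']-41*U; print(p); go(*p,100,111.0)"
```

```text
[ 444.7944 -345.4776]
 turn 0.002 shift [-0.651 -0.959  0.122]
```

{"op": "carry_out", "data": {"moves": "-0.04 -0.05 0 0;-0.06 -0.09 0 0;-0.06 -0.09 0 0;-0.06 -0.09 0 0;-0.06 -0.09 0 0;-0.06 -0.09 0 0;-0.06 -0.09 0 0;-0.06 -0.09 0 0;-0.06 -0.09 0 0;-0.06 -0.09 0 0;-0.06 -0.09 0 0;-0.011 -0.009 0 0;0 0 0.1 0;0 0 0.1 0;0 0 0 0;0 0 0 0"}}

```text
time: 71.8
tcp_pos: [0.4456, -0.3459, 0.0492]
ee_rot: [3.141, 0.001, 1.939]
contact_force: [-0.4, -0.1, -0.6]
grip_width: 0.456
grip_force: 61.4
```

```bash
python3 -c "
from h import *
p=BAY['A']-41*U; go(*p,25,111.0);print(bot.get_state()['grip_width'])"
```

```text
turn 0.001 shift [ 0.003 -0.002  0.225]
0.4563119575373834
```

{"op": "carry_out", "data": {"moves": "0 -0.002 0.06 0;0 0 0.06 0;0 0 0.05 0;0 0 0.03 0;0 0 0.02 0;0 0 0 0;0 0 0 0;0 0 0 0"}}

```text
time: 72.8
tcp_pos: [0.4448, -0.346, -0.0065]
ee_rot: [3.141, 0.0, 1.938]
contact_force: [-0.1, -0.0, -0.6]
grip_width: 0.456
grip_force: 61.4
```

{"op": "carry_out", "data": {"moves": "0 0 0 0;0 0 0 0;0 0 0 0;0 0 -0.05 0;0 0 -0.1 0;0 0 -0.1 0;0 0 -0.1 0;0 0 -0.1 0;0.15 -0.02 0 0;0.15 -0.04 0 0;0.15 -0.04 0 0;0.15 -0.04 0 0;0.15 -0.04 0 0;0.15 0 0 0;0.15 0 0 0;0.15 0 0 0;0.15 0 0 0;0.1 0 0 0", "claw": 0.65}}

```text
time: 75.05
tcp_pos: [0.2721, -0.0227, 0.1064]
ee_rot: [3.141, 0.001, 1.939]
contact_force: [0.7, -0.4, 0.3]
grip_width: 0.644
grip_force: 0.0
```

```bash
python3 look.py; python3 -c "
from h import *
s=capture('scene')
for c in masks(s,(0,150,60),(7,255,255),10)+masks(s,(174,150,60),(180,255,255),10):
    m=c.reshape(-1,2)
    if 330<m[:,0].mean()<400: print('knob',m.mean(0),m.min(0),m.max(0))
for c in masks(s,(8,80,100),(20,190,255),40): print('wood',c.reshape(-1,2).min(0),c.reshape(-1,2).max(0))
for b,x0,x1 in(('A',-86,4),('C',-87,-27)): print(b,proj('scene',[[*(BAY[b]+x*U+y*W)/1000,.046] for x in(x0,x1) for y in(-20,20)]).round().tolist())
"
```

```text
[260. 156.] (array([614.4,  91.7], dtype=float32), np.float32(88.9), np.float32(38.5), np.float32(163.2))
[384. 203.] (array([ 443.9, -346.2], dtype=float32), np.float32(90.0), np.float32(37.9), np.float32(110.7))
[373. 164.] (array([ 582.1, -310.6], dtype=float32), np.float32(59.3), np.float32(37.4), np.float32(111.9))
A -94:110,23,33 -90:0,28,9 -86:0,0,9 -82:18,139,154 -78:17,137,183 -74:18,134,184 -70:18,136,182 -66:18,137,180 -62:18,136,180 -58:18,137,179 -54:18,137,181 -50:17,137,181 -46:18,137,184 -42:18,136,180 -38:18,137,177 -34:18,137,181 -30:18,137,179 -26:17,137,182 -22:18,135,179 -18:17,137,177 -14:18,136,180 -10:18,138,178 -6:18,137,181 -2:18,136,178 2:17,137,171 6:17,143,109 10:17,115,42 14:60,4,132 18:97,13,183 22:107,13,140 26:107,15,120 30:107,17,107 34:100,14,168 38:99,14,186 42:97,13,178 46:98,11,180 50:98,13,153 54:94,11,186 58:87,15,149 62:68,143,112 66:69,213,128 70:69,213,121 74:69,213,121 78:69,211,122 82:69,215,121 86:69,213,122 90:69,215,101 94:70,218,62 98:75,57,18
A yellow [-90.2  87.1  46.3  93.9]
C -94:90,20,26 -90:90,26,10 -86:150,28,9 -82:17,139,161 -7
[... 413 characters left out ...]
100,14,165 42:101,12,177 46:100,12,189 50:99,14,188 54:98,15,139 58:105,20,51 62:105,27,19 66:120,28,18 70:110,40,19 74:110,40,19 78:135,28,18 82:120,28,18 86:120,18,14 90:0,64,8 94:24,248,106 98:23,157,39
C yellow [-90.   87.3 -94.4 -46.8]
knob [363.06521739 239.2173913 ] [355 233] [371 247]
wood [30 35] [164 145]
wood [206  64] [268 100]
wood [228 247] [261 271]
wood [200  14] [271  40]
wood [  0 174] [ 33 195]
wood [301  30] [331  45]
wood [202 166] [225 181]
wood [176 183] [195 198]
wood [282   7] [292  24]
wood [244   0] [283   7]
wood [326  90] [335  99]
A [[207.0, 164.0], [200.0, 169.0], [226.0, 170.0], [220.0, 175.0]]
C [[182.0, 181.0], [174.0, 187.0], [195.0, 186.0], [188.0, 192.0]]
```

```bash
python3 -c "
from h import *
p=BAY['A']+50*U; go(*p,90,111.0)"
```

```text
turn 0.002 shift [-1.091  0.182  0.192]
```

{"op": "carry_out", "data": {"moves": "-0.12 0.02 0 0;-0.12 0.02 0 0;-0.12 0.02 0 0;-0.12 0.02 0 0;-0.12 0.02 0 0;-0.12 0.02 0 0;-0.12 0.02 0 0;-0.12 0.02 0 0;-0.12 0.022 0 0;-0.011 0 0 0;0 0 0.1 0;0 0 0.1 0;0 0 0.1 0;0 0 0.1 0;0 0 0.04 0;0 0 0.012 0;0 0 0 0;0 0 0 0;0 0 0 0"}}

```text
time: 77.53
tcp_pos: [0.4133, -0.2623, -0.0065]
ee_rot: [3.141, 0.001, 1.938]
contact_force: [0.6, 0.9, -0.4]
grip_width: 0.653
grip_force: 0.0
```

{"op": "carry_out", "data": {"moves": "0 0 0 0;0 0 0 0;0 0 0 0;0 0 0 0;0 0 0 0;-0.006 0 0 0;-0.006 0 0 0;0 0 0 0;0 0 0 0", "claw": 0}}

```text
time: 78.65
tcp_pos: [0.4131, -0.2622, -0.0065]
ee_rot: [-3.141, -0.005, 1.939]
contact_force: [-6.1, 11.8, 18.1]
grip_width: 0.455
grip_force: 63.2
```

{"op": "carry_out", "data": {"moves": "0 0 -0.008 0;0 0 -0.008 0;0 0 0 0;0 0 0 0"}}

```text
time: 79.15
tcp_pos: [0.4139, -0.2648, -0.0034]
ee_rot: [-3.141, -0.0, 1.938]
contact_force: [0.5, 0.0, -3.4]
grip_width: 0.449
grip_force: 60.7
```

{"op": "carry_out", "data": {"moves": "0 0 0 0;0 0 0 0;0 0 0 0;0 0 -0.05 0;0 0 -0.1 0;0 0 -0.15 0;0 0 -0.15 0;0 0 -0.15 0;0 0 -0.15 0;0 0 -0.15 0;0.15 0 0 0.05;0.15 0 0 0.1;0.15 0 0 0.1;0.15 0 0 0.1;0.15 0 0 0.1;0.1 0 0 0;0 0 0 0", "claw": 0.65}}

```text
time: 81.28
tcp_pos: [0.4012, -0.0575, 0.2227]
ee_rot: [3.14, 0.0, 1.234]
contact_force: [-0.3, -0.4, -0.1]
grip_width: 0.65
grip_force: 0.0
```

```bash
python3 look.py|grep -v yellow; python3 -c "
from h import *
s=capture('scene')
for c in masks(s,(50,100,40),(80,255,255),10):
  m=c.reshape(-1,2)
  if 220<m[:,0].mean()<270 and m[:,1].mean()>140: print('green',m.min(0),m.max(0))
go(494.9,391.7,260,70.6)"
```

```text
[260. 156.] (array([614.4,  91.7], dtype=float32), np.float32(88.9), np.float32(38.7), np.float32(163.2))
[383. 203.] (array([ 443.9, -346.2], dtype=float32), np.float32(90.0), np.float32(38.0), np.float32(110.7))
[373. 164.] (array([ 581.7, -310.5], dtype=float32), np.float32(59.7), np.float32(37.9), np.float32(111.9))
A -94:110,22,35 -90:165,43,12 -86:120,23,11 -82:17,138,159 -78:18,135,187 -74:18,134,188 -70:18,135,187 -66:18,136,185 -62:18,136,186 -58:18,137,184 -54:18,135,187 -50:17,135,185 -46:18,136,189 -42:18,136,184 -38:18,135,182 -34:18,136,185 -30:17,140,118 -26:17,141,121 -22:17,137,119 -18:17,139,117 -14:17,140,120 -10:17,142,117 -6:17,140,120 -2:17,140,118 2:17,140,111 6:17,141,58 10:20,22,71 14:99,14,125 18:99,15,120 22:108,22,57 26:100,16,97 30:101,14,151 34:99,13,191 38:99,13,189 42:105,14,143 46:100,15,157 50:101,12,174 54:94,11,193 58:71,51,159 62:69,217,126 66:69,218,123 70:69,212,124 74:69,214,125 78:69,212,125 82:69,214,125 86:69,213,127 90:69,219,98 94:49,170,51 98:22,160,43
C -94:105,19,27 -90:165,46,11 -86:150,23,11 -82:17,140,166 -78:18,138,166 -74:18,139,167 -70:17,140,166 -66:17,137,164 -62:18,139,167 -58:17,139,167 -54:17,137,169 -50:17,138,166 -46:18,138,170 -42:17,138,168 -38:18,138,165 -34:18,138,170 -30:17,139,171 -26:17,128,118 -22:50,7,114 -18:97,12,189 -14:99,16,158 -10:100,14,159 -6:101,14,147 -2:97,12,190 2:99,13,191 6:97,12,191 10:97,12,191 14:111,16,111 18:98,12,164 22:97,13,180 26:97,12,192 30:97,12,192 34:109,17,123 38:100,14,169 42:100,13,182 46:100,12,194 50:97,12,192 54:98,14,143 58:100,15,52 62:120,26,20 66:110,38,20 70:105,27,19 74:130,38,20 78:120,36,21 82:120,26,20 86:120,18,14 90:0,0,6 94:24,248,110 98:23,153,40
green [234 175] [246 188]
 turn 0.000 shift [ 1.825 -0.244 -0.023]
```

{"op": "carry_out", "data": {"moves": "0 0 -0.1 0;0 0 -0.1 0;0.12 -0.02 0 0;0.14 -0.02 0 0;0.14 -0.02 0 0;0.14 -0.02 0 0;0.14 -0.02 0 0;0.14 -0.02 0 0;0.14 -0.02 0 0;0.14 -0.02 0 0;0.14 -0.02 0 0;0.14 -0.02 0 0;0.14 -0.02 0 0;0.14 -0.02 0 0;0.1 -0.004 0 0;0.065 0 0 0;0 0 0 0;0 0 0 0", "claw": 1}}

```text
time: 83.62
tcp_pos: [0.4956, 0.3908, 0.2718]
ee_rot: [-3.141, 0.001, 1.23]
contact_force: [0.4, -0.4, -0.6]
grip_width: 1.001
grip_force: 0.0
```

```bash
python3 -c "
from h import *
go(494.9,391.7,203,70.6)"
```

```text
turn -0.001 shift [ 0.003 -0.004  0.403]
```

{"op": "carry_out", "data": {"moves": "0.003 -0.004 0.1 0;0 0 0.1 0;0 0 0.1 0;0 0 0.1 0;0 0 0 0;0 0 0 0"}}

```text
time: 84.38
tcp_pos: [0.4954, 0.3927, 0.1732]
ee_rot: [3.14, -0.001, 1.231]
contact_force: [0.3, 0.4, -0.5]
grip_width: 1.004
grip_force: 0.0
```

{"op": "carry_out", "data": {"moves": "0 0 0 0;0 0 0 0;0 0 0 0;0 0 0 0;0 0 0 0;0 0 0 0;0 0 0 0", "claw": 0}}

```text
time: 85.25
tcp_pos: [0.4971, 0.3925, 0.1731]
ee_rot: [3.138, -0.002, 1.23]
contact_force: [5.8, -1.8, 1.9]
grip_width: 0.393
grip_force: 62.5
```

```bash
python3 -c "
import numpy as np
q=np.linspace(1.68,0,18)
print(*['%.3f 0 %.3f 0;'%(a,b) for a,b in zip(.68*(np.cos(q[:-1])-np.cos(q[1:])),-.68*np.diff(np.sin(q)))],sep='')"
```

```text
-0.067 0 -0.004 0;-0.067 0 0.003 0;-0.067 0 0.009 0;-0.065 0 0.016 0;-0.063 0 0.022 0;-0.061 0 0.028 0;-0.058 0 0.034 0;-0.054 0 0.040 0;-0.050 0 0.045 0;-0.045 0 0.050 0;-0.040 0 0.054 0;-0.035 0 0.057 0;-0.029 0 0.061 0;-0.023 0 0.063 0;-0.016 0 0.065 0;-0.010 0 0.066 0;-0.003 0 0.067 0;
```

{"op": "carry_out", "data": {"moves": "-0.067 0 -0.004 0;-0.067 0 0.003 0;-0.067 0 0.009 0;-0.065 0 0.016 0;-0.063 0 0.022 0;-0.061 0 0.028 0;-0.058 0 0.034 0;-0.054 0 0.040 0;-0.050 0 0.045 0;-0.045 0 0.050 0;-0.040 0 0.054 0;-0.035 0 0.057 0;-0.029 0 0.061 0;-0.023 0 0.063 0;-0.016 0 0.065 0;-0.010 0 0.066 0;-0.003 0 0.067 0;0 0 0.008 0;0 0 0 0;0 0 0 0"}}

```text
time: 87.75
tcp_pos: [0.434, 0.2153, 0.0017]
ee_rot: [3.138, -0.001, 1.231]
contact_force: [5.9, -3.0, -0.1]
grip_width: 0.394
grip_force: 67.1
```

{"op": "carry_out", "data": {"moves": "0 0 0.012 0;0 0 0 0;0 0 0 0"}}

```text
time: 88.12
tcp_pos: [0.4341, 0.2153, 0.0]
ee_rot: [3.138, -0.001, 1.231]
contact_force: [-0.0, -6.0, 15.1]
grip_width: 0.39
grip_force: 69.1
```

Stop reached (15 N). I'll release, retreat and check the knob and the objects.

{"op": "carry_out", "data": {"moves": "0 0 0 0;0 0 0 0;0 0 0 0;0 0 0 0;0 0 0 0;0 0 0 0;0 0 -0.1 0;0 0 -0.15 0;0 0 -0.15 0;0 0 -0.15 0;-0.15 0 0 0;-0.15 0 0 0;-0.15 0 0 0;-0.15 0 0 0;-0.15 0 0 0;-0.1 0 0 0;0 0 0 0;0 0 0 0", "claw": 1}}

```text
time: 90.38
tcp_pos: [0.3615, 0.0154, 0.1354]
ee_rot: [3.141, -0.0, 1.231]
contact_force: [0.4, 1.1, 0.6]
grip_width: 1.003
grip_force: 0.0
```

```bash
python3 look.py | head -3; python3 -c "
from h import *
s=capture('scene')
for c in masks(s,(0,150,60),(7,255,255),10):
    m=c.reshape(-1,2)
    if 300<m[:,0].mean()<400: print('knob',m.mean(0))
h=np.array([488.8,374.3]);u=np.array([.332,.943])
for q in (0,.1,.2): print(q,proj('scene',[[*(h-170*np.cos(q)*u)/1000,.058+.17*np.sin(q)]]).round(1))
print(bot.get_state()['time'],bot.get_state()['contact_force'])
"
```

```text
[260. 156.] (array([614.4,  91.7], dtype=float32), np.float32(88.9), np.float32(38.5), np.float32(163.2))
[384. 203.] (array([ 444.2, -346.2], dtype=float32), np.float32(89.8), np.float32(37.9), np.float32(111.2))
[373. 164.] (array([ 581.9, -310.4], dtype=float32), np.float32(59.7), np.float32(38.2), np.float32(111.1))
knob [322.94117647 244.05882353]
0 [[322.4 243.5]]
0.1 [[322.9 239.1]]
0.2 [[323.7 235. ]]
90.475 [ 0.30406165  0.14365559 -0.05339137]
```

The knob is at (322.9, 244.1), which matches the shut lever, and the tray is filled.

```bash
python3 -c "
from workcell import bot
print(bot.job_done())"
```

```text
the job is handed in; nothing more can be done
None
```

I handed the job in at about 90 s: both valves present (the long one and one short) are in their own bays with fitting pine blocks, and the clamp lever is shut. The final camera readings agreed with this, but `bot.job_done()` returned no verdict.

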